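# Sort the salvaged parts into their stock bins

## Robot

A 7-joint arm with a two-finger parallel gripper is mounted at the origin on the work surface. World frame = base frame: x ahead of the robot, y to its left, z up, the work surface at z = 0. Lengths are in m, angles in rad, forces in N, time in s.
With the tool pointing down it reaches from about 0.4 to 0.85 m from the base axis. Payload 6.9 kg.
Tool frame: the origin (TCP) lies midway between the tips of the shut fingers; the grasp point (between the pads) lies 19 mm behind it; z points along the fingers, y is the line along which they close (so a half turn about z gives the same grasp; the last joint's range is limited). The gripper opens to 85 mm and grips with 20 to 120 N. Pads are 22 mm wide; open, the fingers measure 114 mm over their backs; the gripper's body (76 mm by 85 mm) begins 54 mm behind the grasp point. The pads swing forward as they close: fully open they stand 13 mm farther back than shut.
Start: joints at [1.365, 0.507, -0.238, 1.5, 0.126, 1.149, -0.155], TCP at [0.192, -0.595, 0.231] pointing down, gripper open.
Joint ranges: [-3.08, 3.08], [-0.24, 2.05], [-1.43, 1.35], [0, 2.5], [-1.52, 4.66], [0.17, 1.96], [-2.89, 2.89]. Speed limits (rad/s): [2.39, 2.39, 3.14, 3.14, 3.14, 3.14, 3.14].

## Interface

Orientations are given as a rotation vector (axis times angle).
In Python, from rig import arm gives the robot as it stands. The module is installed in compiled form; this text tells all that it offers.
- The arm moves only by the tool jog_arm, never from a script. Its argument "rows" is a list of rows, each an object of numbers: "rx", "ry", "rz": the turn, a rotation vector about the tool's x, y, z each as a share of pi/4 rad, from -1 to 1; "x", "y", "z": the shift along the tool's x, y, z each as a share of 1000 mm, from -1 to 1; "gripper": the closure, from 0 (fully open) to 1 (shut). In form: [{"rx": .., "ry": .., "rz": .., "x": .., "y": .., "z": .., "gripper": ..}, ...]. A call has 1 to 8 rows; each row shifts and turns the commanded pose from where the row before left it, along the tool's axes as they then stand; what a row does not reach is not made up. A row lasts 1/12 s, in which the tool goes at most 41.7 mm and 7.16 degrees, less where a joint would pass 70% of its speed; a pose out of reach is approached as far as the arm can. A call with a number of a shift or a turn outside -1 to 1 is refused whole. A call with a gripper value outside its range is refused whole. The fingers move at their own pace and stop on an object; "grip_force" is the grip in N (left out, the last holds). Time passes only in rows, so rows that do not move let the fingers close. It gives the time, the measured TCP pose, the force, the opening and the grip force at its end, in the units of the state.
- arm.read_state(): the state, without advancing time (a new reading comes with each control period).
- arm.get_image(name): name is "scene" or "top" or "wrist"; returns the picture (480x640x3 uint8, red, green, blue); there is no depth.
- arm.camera_model(name): a dict with "fx", "fy", "cx", "cy" (pixels), "R" (3x3) and "t" (3): a world point X has camera coordinates R X + t; the wrist camera has in their place "mount" (4x4, takes a point from camera to tool coordinates, whose origin is the TCP and whose axes are the flange's). Camera axes: x right, y down, z forward; pixel columns grow to the right and rows downward; lengths in m; the calibration is good to about 2 mm. A picture is of the moment at which its call begins: read the wrist's pose just before it. camera_model takes no time and is no camera call.
- arm.finish_job(): hands the job in; it is judged then, once.
Trained networks look in the newest picture that a camera, given by its name, has taken for a name from the list of things; names that differ only in an ending like _2 or _b are one class to them, and where a whole thing is asked for, a point or a joint stands for the part that bears it (a point fixed in the world has none). Each returns a list of dicts, best first, with "confidence" (0 to 1); they miss things now and then, are a little off and sometimes report something else, mostly with a low value. They report only what shows in the picture. A call takes as long as a camera call.
- arm.cut_out(camera, thing): "mask" (480x640 bool, what is visible of it) and "centre" ([column, row] in pixels, amid what is visible of it).
The state is a dict: "clock": time; "joints": joint angles; "dq": joint speeds; "tau": joint torques, N m; "tcp_pos": TCP position; "ee_rot": TCP orientation; "contact_force": force on the tool from outside, world axes, zero at the start; "wrist_torque": the same for the moment, N m; "finger_gap": finger opening in m; "gripper_force": force on a finger pad.
Only numpy, scipy, OpenCV 4.12 (cv2) and the standard library are available. Lean on these libraries where they do the work, as an engineer would, in place of code of your own. Each camera call takes 0.05 s, during which the arm holds its last target. There are 200 camera calls.

## Task

Put the five loose parts on the blue mat back into stock: both relays into the bin that holds relays, both capacitors into the capacitor bin and the heat sink into the heat-sink bin. Set each one down gently, not dropped, on its bin's floor in front of the stock and not on top of another part, with the relays on their sides, the heat sink base down and the capacitors upright. Leave the solder reel and the screwdriver where they are.

Things in the scene. Friction and masses are not known exactly. Their poses are not given: they have to be found in the camera images.
- relay_black_c (a point): Automotive cube relay, black case, lying on its side on the mat: case a 28 mm cube, a thin pale base on one face with five brass blades sticking out 11 mm. The point is the centre of the case (14 mm above the mat). x points level out of the blade face: grip the case across its y axis (28 mm). 25 to 45 g.
- relay_white_c (a point): Automotive cube relay, cream-white case, lying on its side on the mat: case a 28 mm cube, a thin pale base on one face with five brass blades sticking out 11 mm. The point is the centre of the case (14 mm above the mat). x points level out of the blade face: grip the case across its y axis (28 mm). 25 to 45 g.
- cap_brown_c (a point): Screw-terminal capacitor in a brown sleeve with a pale stripe, standing upright: cylinder 36 mm in diameter, 60 mm tall, plus two small terminals 5 mm high on its black top. The point is the centre of the cylinder (30 mm above the mat), z up along it. 60 to 100 g.
- cap_navy_c (a point): Screw-terminal capacitor in a navy-blue sleeve with a pale stripe, standing upright: cylinder 36 mm in diameter, 60 mm tall, plus two small terminals 5 mm high on its black top. The point is the centre of the cylinder (30 mm above the mat), z up along it. 60 to 100 g.
- heatsink_c (a point): Finned heat sink of bare aluminium, lying base down with seven upright fins along its x axis: 50 mm (x) by 36 mm (y) by 25 mm tall. The point is its centre (12.5 mm above the mat). Grip it across y, on the outer fins (36 mm). Weighs 50 to 85 g.
- bin_relays: Yellow bin, 170 (x) by 140 mm (y), fixed, origin at the centre of its underside, on the mat; +x to its back, away from the robot. Walls and floor 4 mm thick (inner floor 4 mm above origin); front lip 26 mm high, sides slope up to 60 mm, back 60. Four relays, 28 mm high, fixed along the back. Floor free from x = -81 to +35, y = -66 to +66 mm. Yaw within 15 deg; the bins change places.
- bin_caps: Red bin, 170 (x) by 140 mm (y), fixed, origin at the centre of its underside, on the mat; +x to its back, away from the robot. Walls and floor 4 mm thick (inner floor 4 mm above origin); front lip 26 mm high, sides slope up to 60 mm, back 60. Three capacitors, 65 mm high, fixed along the back. Floor free from x = -81 to +35, y = -66 to +66 mm. Yaw within 15 deg; the bins change places.
- bin_sinks: Green bin, 170 (x) by 140 mm (y), fixed, origin at the centre of its underside, on the mat; +x to its back, away from the robot. Walls and floor 4 mm thick (inner floor 4 mm above origin); front lip 26 mm high, sides slope up to 60 mm, back 60. Two heat sinks, 25 mm high, fixed along the back. Floor free from x = -81 to +35, y = -66 to +66 mm. Yaw within 15 deg; the bins change places.
- solder_reel_c (a point): Bystander: reel of solder wire with black flanges and bright windings, standing on one flange among the parts, 54 mm in diameter and 44 mm tall. The point is its centre (22 mm above the mat). It must stay where it is.
- screwdriver_c (a point): Bystander: screwdriver with an orange handle, 183 mm long and up to 25 mm thick, lying with its handle away from the robot, between the parts and the left-hand bin. The point is in the handle near its front end, 60 mm from the butt, 12.5 mm above the mat; its x axis points to the blade tip. It must stay where it is.

How it is judged:
By the outcome, as a careful person would: the job done as asked, in the order asked, and still so for the second after the job is handed in, with the robot touching nothing.
It also fails if it takes over 131 s, if anything falls off the work surface, if the arm or the gripper's body presses on something with over 40 N, if the wrist force passes 120 N, or if a joint passes its speed limit or range.

## Working session

There is one attempt and no reset: what is moved stays moved. The work goes in short steps, Python scripts to look and compute and a tool call to move; the robot and the scene stay as the last step left them, time stands still between calls to the robot, and variables do not carry over. Pictures are saved under pics/ and viewed, at most 14 in all, crops included, and the job is handed in when it is done.

Besides the shell and the picture viewer there is one more tool, called after "Request:" by a JSON object that holds its "api" and its "payload". jog_arm: Moves the arm, as the interface text tells. Its arguments: {"type":"object","properties":{"rows":{"type":"array","items":{"type":"object","properties":{"rx":{"type":"number"},"ry":{"type":"number"},"rz":{"type":"number"},"x":{"type":"number"},"y":{"type":"number"},"z":{"type":"number"},"gripper":{"type":"number"}}}},"grip_force":{"type":"number"}},"required":["rows"]}

```bash
mkdir -p pics; python3 - <<'E'
from rig import arm
import cv2
s=arm.read_state(); print({k:s[k] for k in('clock','tcp_pos','ee_rot','finger_gap')})
for n in('top','scene'):
    cv2.imwrite(f'pics/{n}0.png',arm.get_image(n)[:,:,::-1]); print(n,arm.camera_model(n))
print(arm.camera_model('wrist'))
E
```

```text
{'clock': 0.0, 'tcp_pos': array([ 0.19150107, -0.59441639,  0.23046598]), 'ee_rot': array([-3.10180892e+00, -4.87567912e-01,  5.11216664e-04]), 'finger_gap': 0.08525594227766245}
top {'fx': 506.2702368473456, 'fy': 506.2702368473456, 'cx': 320.86702668785586, 'cy': 243.96408372062777, 'R': array([[-9.37731566e-02, -9.95593566e-01, -2.13786366e-04],
       [-9.74873858e-01,  9.18651810e-02, -2.02932869e-01],
       [ 2.02058299e-01, -1.88212410e-02, -9.79192629e-01]]), 't': array([0.04267421, 0.5704155 , 0.8782698 ])}
scene {'fx': 525.7503350578331, 'fy': 525.7503350578331, 'cx': 321.17257787469003, 'cy': 238.8327632921668, 'R': array([[ 0.84386311,  0.53644304, -0.01113181],
       [ 0.4472647 , -0.71473682, -0.53768537],
       [-0.29639389,  0.44875399, -0.84307208]]), 't': array([-0.47238414, -0.21363562,  1.18150964])}
{'fx': 335.4098456295302, 'fy': 335.4098456295302, 'cx': 318.1150316403619, 'cy': 235.89585421168482, 'mount': array([[-8.37036195e-04, -9.64690955e-01, -2.63383106e-01,
         6.70635853e-02],
       [ 9.99999465e-01, -6.47560817e-04, -8.06200849e-04,
         1.22193690e-03],
       [ 6.07178087e-04, -2.63383640e-01,  9.64690981e-01,
        -1.42261636e-01],
       [ 0.00000000e+00,  0.00000000e+00,  0.00000000e+00,
         1.00000000e+00]])}
```

View pics/top0.png

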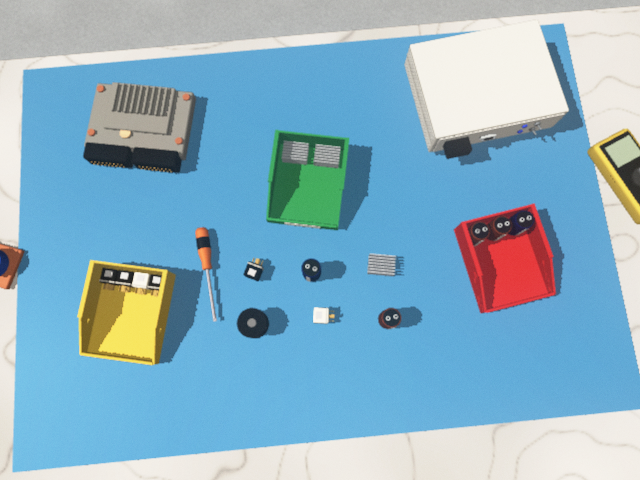

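View pics/scene0.png

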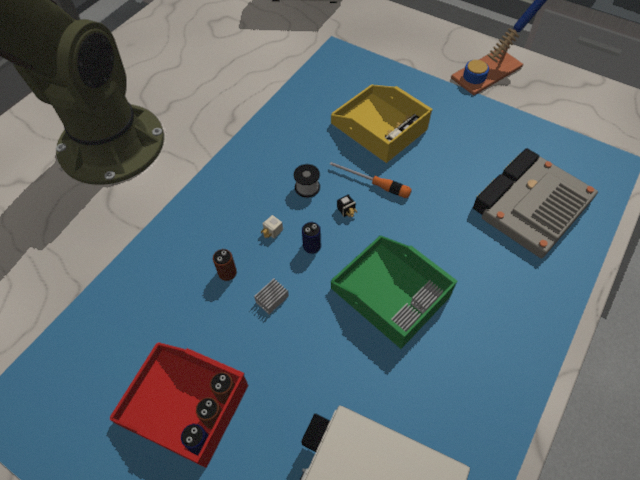

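The top view shows the yellow bin at (125,312), the green bin at (308,180) and the red bin at (505,258). The parts are the black relay (254,270), white relay (323,315), navy cap (312,270), brown cap (390,318) and heat sink (383,264). The reel is at (253,323) and the screwdriver around (207,270). The scene view agrees.

```bash
cat > h.py <<'E'
import numpy as np, cv2
from scipy.optimize import minimize
from scipy.spatial.transform import Rotation as Ro
from rig import arm
def box(x0,x1,y0,y1,z0,z1): return np.array([[x,y,z] for x in(x0,x1) for y in(y0,y1) for z in(z0,z1)],float)
def cyl(r,h,n=24):
    a=np.linspace(0,2*np.pi,n,endpoint=False); c=np.c_[r*np.cos(a),r*np.sin(a)]
    return np.vstack([np.c_[c,0*a],np.c_[c,0*a+h]])
bin_=np.vstack([box(-85,85,-70,70,0,26),box(-30,85,-70,70,0,60)])
M={'relay':[box(-14,14,-14,14,0,28),box(-14,25,-10,10,6,22)],'cap':[cyl(18,60),box(-9,9,-3,3,60,65)],'heatsink':[box(-25,25,-18,18,0,25)],'bin':[bin_],
   'solder':[cyl(27,44)]}
def cam(n):
    m=arm.camera_model(n)
    K=np.array([[m['fx'],0,m['cx']],[0,m['fy'],m['cy']],[0,0,1]])
    if n=='wrist':
        s=arm.read_state(); T=np.eye(4); T[:3,:3]=Ro.from_rotvec(s['ee_rot']).as_matrix(); T[:3,3]=s['tcp_pos']
        W=np.linalg.inv(T@m['mount']); return K,W[:3,:3],W[:3,3]
    return K,m['R'],m['t']
def proj(c,P):
    K,R,t=c; q=(P@R.T+t)@K.T; return q[:,:2]/q[:,2:]
def ray(c,uv,z):
    K,R,t=c; d=R.T@np.linalg.inv(K)@np.array([uv[0],uv[1],1]); o=-R.T@t; return o+d*(z-o[2])/d[2]
def world(P,p,z0=0):
    x,y,a=p; r=np.array([[np.cos(a),-np.sin(a)],[np.sin(a),np.cos(a)]]); Q=P/1000.
    return np.c_[Q[:,:2]@r.T+[x,y],Q[:,2]+z0]
def fit(kind,views,yaws,z0=0):
    """views: list of (cam,mask). IoU silhouette fit of x,y,yaw."""
    S=8; data=[]
    for c,m in views:
        ys,xs=np.nonzero(m); o=np.array([xs.min()-25,ys.min()-25]); sz=np.array([np.ptp(xs)+50,np.ptp(ys)+50])
        f=min(S,900/max(sz)); f=max(1,f)
        pad=np.zeros((sz[1],sz[0]),np.uint8); sub=m[max(o[1],0):o[1]+sz[1],max(o[0],0):o[0]+sz[0]]
        pad[max(-o[1],0):max(-o[1],0)+sub.shape[0],max(-o[0],0):max(-o[0],0)+sub.shape[1]]=sub
        big=cv2.resize(pad,None,fx=f,fy=f,interpolation=cv2.INTER_LINEAR if 0 else cv2.INTER_NEAREST)>0
        data.append((c,o,f,big))
    def cost(p):
        v=0
        for c,o,f,big in data:
            im=np.zeros(big.shape,np.uint8)
            for P in M[kind]:
                q=(proj(c,world(P,p,z0))-o+.5)*f
                cv2.fillConvexPoly(im,cv2.convexHull(np.round(q).astype(np.int32)),1)
            im=im>0; v+=1-(im&big).sum()/max(1,(im|big).sum())
        return v/len(data)
    c,m=views[0]; ys,xs=np.nonzero(m); h=max(P[:,2].max() for P in M[kind])/2000
    g=ray(c,(xs.mean(),ys.mean()),z0+h)
    best=None
    for a in yaws:
        r=minimize(cost,[g[0],g[1],a],method='Nelder-Mead',options=dict(initial_simplex=[[g[0],g[1],a],[g[0]+.008,g[1],a],[g[0],g[1]+.008,a],[g[0],g[1],a+.25]],xatol=2e-4,fatol=1e-4))
        if best is None or r.fun<best.fun: best=r
    return best.x,best.fun
def save(n,name,pts=()):
    im=arm.get_image(n)[:,:,::-1].copy(); cv2.imwrite(f'pics/{name}.png',im); return im
E
python3 - <<'E'
from h import *
C={n:cam(n) for n in('top','scene')}
for n in C: arm.get_image(n)
T=np.linspace(-np.pi,np.pi,8,endpoint=False)
for th,k,ya in [('relay_black_c','relay',T),('relay_white_c','relay',T),('cap_brown_c','cap',[0]),('cap_navy_c','cap',[0]),('heatsink_c','heatsink',[-.6,0,.6]),
  ('bin_relays','bin',[-.1,.1]),('bin_caps','bin',[-.1,.1]),('bin_sinks','bin',[-.1,.1]),('solder_reel_c','solder',[0])]:
    V=[]
    for n in C:
        d=arm.cut_out(n,th); 
        print(th,n,[(round(e['confidence'],2),np.round(e['centre']).tolist()) for e in d[:3]])
        if d: V.append((C[n],d[0]['mask']))
    for vs in ([V] + [[v] for v in V]): 
        p,f=fit(k,vs,ya); print('   ',np.round(p,4),round(f,3))
E
```

```text
relay_black_c top [(0.83, [255.0, 268.0])]
relay_black_c scene [(0.7, [346.0, 207.0])]
    [ 0.5411  0.1234 -0.5152] 0.135
    [ 0.5415  0.1228 -0.4354] 0.175
    [ 0.5405  0.1242 -0.5088] 0.084
relay_white_c top [(0.72, [319.0, 317.0])]
relay_white_c scene [(0.62, [272.0, 226.0])]
    [ 0.445   0.0027 -1.7432] 0.178
    [ 0.4459  0.0024 -1.6907] 0.168
    [ 0.4422  0.0038 -1.5471] 0.131
cap_brown_c top [(0.89, [390.0, 318.0])]
cap_brown_c scene [(0.83, [224.0, 267.0]), (0.34, [382.0, 116.0]), (0.3, [272.0, 296.0])]
    [ 0.4269 -0.1228  0.0578] 0.097
    [ 0.4269 -0.1229  0.1568] 0.062
    [ 0.4265 -0.1217  0.0009] 0.13
cap_navy_c top [(0.62, [310.0, 271.0])]
cap_navy_c scene [(0.73, [314.0, 235.0]), (0.59, [346.0, 205.0])]
    [0.5302 0.0122 0.224 ] 0.134
    [0.5308 0.0119 0.0226] 0.111
    [0.528  0.0147 0.2273] 0.119
heatsink_c top [(0.61, [381.0, 263.0])]
heatsink_c scene [(0.95, [275.0, 296.0])]
    [ 0.5303 -0.1223 -1.7507] 0.073
    [ 0.5312 -0.1225 -1.7695] 0.049
    [ 0.5291 -0.1216  1.3825] 0.05
bin_relays top [(0.75, [120.0, 312.0])]
bin_relays scene [(0.56, [384.0, 120.0])]
    [ 0.4834  0.3653 -0.2168] 0.032
    [ 0.4834  0.3649 -0.2155] 0.024
    [ 0.4825  0.3666 -0.224 ] 0.035
bin_caps top [(0.81, [504.0, 257.0])]
bin_caps scene [(0.81, [187.0, 400.0])]
    [ 0.5155 -0.3571  0.1606] 0.033
    [ 0.5161 -0.3582  0.1415] 0.031
    [ 0.5149 -0.3565  0.1636] 0.024
bin_sinks top [(0.73, [304.0, 178.0])]
bin_sinks scene [(0.84, [394.0, 286.0])]
    [ 0.7072  0.0051 -0.2043] 0.032
    [ 0.7076  0.004  -0.2075] 0.026
    [ 0.7062  0.0062 -0.2048] 0.029
solder_reel_c top [(0.93, [250.0, 321.0])]
solder_reel_c scene [(0.93, [311.0, 178.0])]
    [0.4421 0.1302 0.1351] 0.077
    [0.4426 0.1299 0.1292] 0.048
    [0.4407 0.1314 0.2328] 0.075
```

```bash
cat >> h.py <<'E'
def plan(*wps,step=.04):
    s=arm.read_state(); R=Ro.from_rotvec(s['ee_rot']); p=np.array(s['tcp_pos']); m=R.as_matrix()
    psi=np.arctan2(m[1,0],m[0,0]); tilt=np.degrees(np.arccos(-m[2,2]))
    print('at',p.round(4),'psi',round(psi,3),'tilt',round(tilt,2),'t',round(s['clock'],2),'gap',round(s['finger_gap'],4))
    for w in wps:
        st=w[4] if len(w)>4 else step
        d=np.array(w[:3])-p; dp=w[3]-psi if w[3] is not None else 0
        n=int(np.ceil(max(np.linalg.norm(d)/st,abs(dp)/(.15*np.pi/4),1)-1e-6)); last=None; c=0; out=[]
        for i in range(n):
            c_,s_=np.cos(psi),np.sin(psi); e=d/n
            r=[round(v,4)+0. for v in (e[0]*c_+e[1]*s_, e[0]*s_-e[1]*c_, -e[2], -dp/n/(np.pi/4))]
            psi+=dp/n
            if out and out[-1][0]==r: out[-1][1]+=1
            else: out.append([r,1])
        p=np.array(w[:3]); print('->',np.round(p,4),'psi',round(psi,3)); [print('  ',k,'x',dict(zip(('x','y','z','rz'),r))) for r,k in out]
E
python3 -c "
from h import *
plan((.40,0.0,.17,1.5))"
```

```text
at [ 0.1917 -0.5949  0.2313] psi 0.312 tilt 0.0 t 1.1 gap 0.0851
-> [0.4  0.   0.17] psi 1.5
   1 x {'x': np.float64(0.0238), 'y': np.float64(-0.0314), 'z': np.float64(0.0038), 'rz': np.float64(-0.0946)}
   1 x {'x': np.float64(0.0261), 'y': np.float64(-0.0295), 'z': np.float64(0.0038), 'rz': np.float64(-0.0946)}
   1 x {'x': np.float64(0.0282), 'y': np.float64(-0.0275), 'z': np.float64(0.0038), 'rz': np.float64(-0.0946)}
   1 x {'x': np.float64(0.0301), 'y': np.float64(-0.0254), 'z': np.float64(0.0038), 'rz': np.float64(-0.0946)}
   1 x {'x': np.float64(0.0319), 'y': np.float64(-0.0231), 'z': np.float64(0.0038), 'rz': np.float64(-0.0946)}
   1 x {'x': np.float64(0.0336), 'y': np.float64(-0.0206), 'z': np.float64(0.0038), 'rz': np.float64(-0.0946)}
   1 x {'x': np.float64(0.035), 'y': np.float64(-0.0181), 'z': np.float64(0.0038), 'rz': np.float64(-0.0946)}
   1 x {'x': np.float64(0.0362), 'y': np.float64(-0.0154), 'z': np.float64(0.0038), 'rz': np.float64(-0.0946)}
   1 x {'x': np.float64(0.0373), 'y': np.float64(-0.0127), 'z': np.float64(0.0038), 'rz': np.float64(-0.0946)}
   1 x {'x': np.float64(0.0381), 'y': np.float64(-0.0099), 'z': np.float64(0.0038), 'rz': np.float64(-0.0946)}
   1 x {'x': np.float64(0.0388), 'y': np.float64(-0.007), 'z': np.float64(0.0038), 'rz': np.float64(-0.0946)}
   1 x {'x': np.float64(0.0392), 'y': np.float64(-0.0041), 'z': np.float64(0.0038), 'rz': np.float64(-0.0946)}
   1 x {'x': np.float64(0.0394), 'y': np.float64(-0.0012), 'z': np.float64(0.0038), 'rz': np.float64(-0.0946)}
   1 x {'x': np.float64(0.0394), 'y': np.float64(0.0017), 'z': np.float64(0.0038), 'rz': np.float64(-0.0946)}
   1 x {'x': np.float64(0.0391), 'y': np.float64(0.0046), 'z': np.float64(0.0038), 'rz': np.float64(-0.0946)}
   1 x {'x': np.float64(0.0387), 'y': np.float64(0.0075), 'z': np.float64(0.0038), 'rz': np.float64(-0.0946)}
```

Request:
{"api": "jog_arm", "payload": {"rows": [{"x": 0.024, "y": -0.031, "z": 0.004, "rz": -0.095, "gripper": 0.35}, {"x": 0.026, "y": -0.03, "z": 0.004, "rz": -0.095, "gripper": 0.35}, {"x": 0.028, "y": -0.028, "z": 0.004, "rz": -0.095, "gripper": 0.35}, {"x": 0.03, "y": -0.025, "z": 0.004, "rz": -0.095, "gripper": 0.35}, {"x": 0.032, "y": -0.023, "z": 0.004, "rz": -0.095, "gripper": 0.35}, {"x": 0.034, "y": -0.021, "z": 0.004, "rz": -0.095, "gripper": 0.35}, {"x": 0.035, "y": -0.018, "z": 0.004, "rz": -0.095, "gripper": 0.35}, {"x": 0.036, "y": -0.015, "z": 0.004, "rz": -0.095, "gripper": 0.35}]}}

```text
invalid input at $.rows[0]: expected keys rx, ry, rz, x, y, z, gripper
```

Request:
{"api": "jog_arm", "payload": {"rows": [{"x": 0.037, "y": -0.013, "z": 0.004, "rz": -0.095, "gripper": 0.35}, {"x": 0.038, "y": -0.01, "z": 0.004, "rz": -0.095, "gripper": 0.35}, {"x": 0.039, "y": -0.004, "z": 0.004, "rz": -0.095, "gripper": 0.35}, {"x": 0.039, "y": 0.0, "z": 0.004, "rz": -0.095, "gripper": 0.35}, {"x": 0.039, "y": 0.007, "z": 0.004, "rz": -0.095, "gripper": 0.35}, {"x": 0.039, "y": 0.01, "z": 0.004, "rz": -0.095, "gripper": 0.35}, {"x": 0.039, "y": 0.013, "z": 0.004, "rz": -0.095, "gripper": 0.35}, {"x": 0.036, "y": 0.016, "z": 0.004, "rz": -0.095, "gripper": 0.35}]}}

```text
invalid input at $.rows[0]: expected keys rx, ry, rz, x, y, z, gripper
```

```bash
cat >> h.py <<'E'
def near(things,name):
    """wrist-view refits"""
    im=save('wrist',name); c=cam('wrist'); T=np.linspace(-np.pi,np.pi,8,endpoint=False)
    for th,k,ya in things:
        for e in arm.cut_out('wrist',th)[:2]:
            if ya is None: ya=T
            p,f=fit(k,[(c,e['mask'])],ya); print(th,round(e['confidence'],2),np.round(e['centre']),np.round(p,4),'miss',round(f,3))
E
python3 -c "
from h import *
near([('relay_white_c','relay',None),('cap_navy_c','cap',[0]),('relay_black_c','relay',None)],'w1')
plan()"
```

```text
at [ 0.1917 -0.5949  0.2313] psi 0.312 tilt 0.0 t 1.3 gap 0.0855
```

View pics/w1.png

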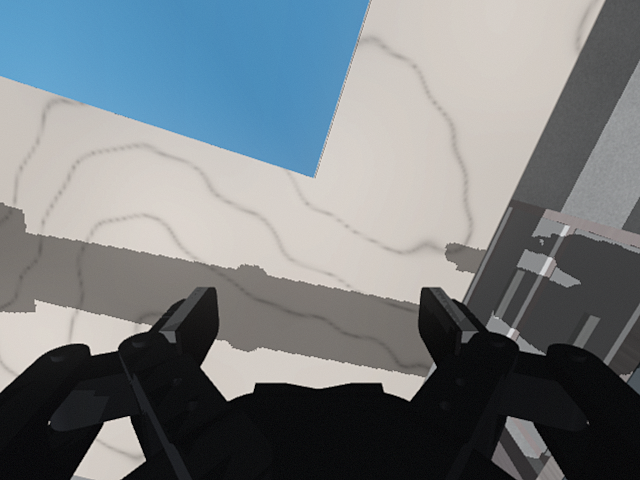

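The moves were refused because every row needs all seven keys. The wrist picture shows only bare table and the mat corner at (315,177). The fingers are at about (200,320) and (440,320), and image-up is tool +x.

Request:
{"api": "jog_arm", "payload": {"rows": [{"x": 0.024, "y": -0.031, "z": 0.004, "rx": 0, "ry": 0, "rz": -0.095, "gripper": 0.35}, {"x": 0.026, "y": -0.03, "z": 0.004, "rx": 0, "ry": 0, "rz": -0.095, "gripper": 0.35}, {"x": 0.028, "y": -0.028, "z": 0.004, "rx": 0, "ry": 0, "rz": -0.095, "gripper": 0.35}, {"x": 0.03, "y": -0.025, "z": 0.004, "rx": 0, "ry": 0, "rz": -0.095, "gripper": 0.35}, {"x": 0.032, "y": -0.023, "z": 0.004, "rx": 0, "ry": 0, "rz": -0.095, "gripper": 0.35}, {"x": 0.034, "y": -0.021, "z": 0.004, "rx": 0, "ry": 0, "rz": -0.095, "gripper": 0.35}, {"x": 0.035, "y": -0.018, "z": 0.004, "rx": 0, "ry": 0, "rz": -0.095, "gripper": 0.35}, {"x": 0.036, "y": -0.015, "z": 0.004, "rx": 0, "ry": 0, "rz": -0.095, "gripper": 0.35}]}}

```text
clock: 1.97
tcp_pos: [0.2959, -0.2955, 0.1994]
ee_rot: [2.82, 1.383, 0.0]
contact_force: [0.8, 0.4, 0.6]
finger_gap: 0.0555
gripper_force: 0.0
```

Request:
{"api": "jog_arm", "payload": {"rows": [{"x": 0.037, "y": -0.013, "z": 0.004, "rx": 0, "ry": 0, "rz": -0.095, "gripper": 0.35}, {"x": 0.038, "y": -0.01, "z": 0.004, "rx": 0, "ry": 0, "rz": -0.095, "gripper": 0.35}, {"x": 0.039, "y": -0.004, "z": 0.004, "rx": 0, "ry": 0, "rz": -0.095, "gripper": 0.35}, {"x": 0.039, "y": 0.0, "z": 0.004, "rx": 0, "ry": 0, "rz": -0.095, "gripper": 0.35}, {"x": 0.039, "y": 0.007, "z": 0.004, "rx": 0, "ry": 0, "rz": -0.095, "gripper": 0.35}, {"x": 0.039, "y": 0.01, "z": 0.004, "rx": 0, "ry": 0, "rz": -0.095, "gripper": 0.35}, {"x": 0.01, "y": 0.013, "z": 0.004, "rx": 0, "ry": 0, "rz": -0.095, "gripper": 0.35}, {"x": 0.005, "y": 0.01, "z": 0.004, "rx": 0, "ry": 0, "rz": -0.095, "gripper": 0.35}]}}

```text
clock: 2.63
tcp_pos: [0.4216, -0.0696, 0.1677]
ee_rot: [2.283, 2.157, 0.003]
contact_force: [-0.4, 0.0, -0.0]
finger_gap: 0.0555
gripper_force: 0.0
```

```bash
python3 -c "
from h import *
near([('relay_white_c','relay',None),('cap_navy_c','cap',[0]),('relay_black_c','relay',None)],'w2')
plan()"
```

```text
relay_white_c 0.9 [340. 140.] [ 4.4700e-01  2.0000e-04 -1.7127e+00] miss 0.124
cap_navy_c 0.72 [459. 120.] [0.532  0.0102 0.1597] miss 0.036
at [ 0.419  -0.0728  0.1672] psi 1.503 tilt 0.06 t 2.83 gap 0.0556
```

View pics/w2.png

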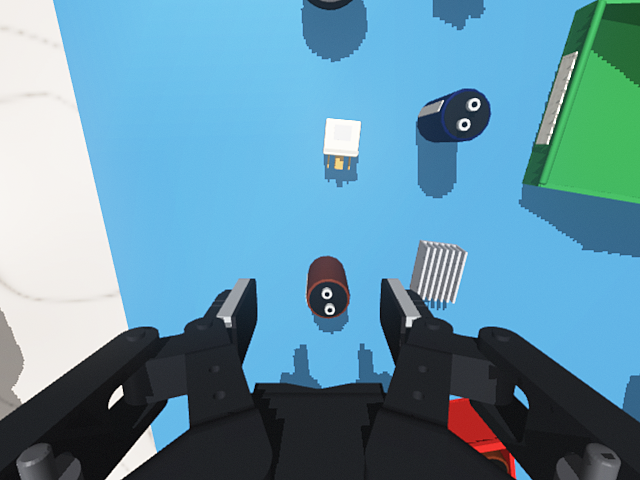

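The wrist view shows the white relay at (342,140) with its blades towards the bottom of the image. The navy cap is at (460,115), the heat sink at (440,272) and the brown cap at (328,290). The fits agree with the top camera to about 2 mm.

```bash
sed -i 's/round(v,4)+0\./float(round(v,4)+0.)/' h.py; python3 -c "
from h import *
plan((.4465,.001,.08,1.43),(.4465,.001,.005,None,.015),)"
```

```text
at [ 0.419  -0.0728  0.1672] psi 1.503 tilt 0.06 t 2.83 gap 0.0556
-> [0.4465 0.001  0.08  ] psi 1.43
   1 x {'x': 0.0252, 'y': 0.0075, 'z': 0.0291, 'rz': 0.031}
   1 x {'x': 0.0253, 'y': 0.0069, 'z': 0.0291, 'rz': 0.031}
   1 x {'x': 0.0255, 'y': 0.0062, 'z': 0.0291, 'rz': 0.031}
-> [0.4465 0.001  0.005 ] psi 1.43
   5 x {'x': 0.0, 'y': 0.0, 'z': 0.015, 'rz': 0.0}
```

Request:
{"api": "jog_arm", "payload": {"rows": [{"x": 0.0252, "y": 0.0075, "z": 0.029, "rx": 0, "ry": 0, "rz": 0.031, "gripper": 0.35}, {"x": 0.0253, "y": 0.0069, "z": 0.029, "rx": 0, "ry": 0, "rz": 0.031, "gripper": 0.35}, {"x": 0.0255, "y": 0.0062, "z": 0.029, "rx": 0, "ry": 0, "rz": 0.031, "gripper": 0.35}, {"x": 0, "y": 0, "z": 0, "rx": 0, "ry": 0, "rz": 0, "gripper": 0.35}, {"x": 0, "y": 0, "z": 0, "rx": 0, "ry": 0, "rz": 0, "gripper": 0.35}]}}

```text
clock: 3.25
tcp_pos: [0.4456, 0.0021, 0.0794]
ee_rot: [-2.367, -2.063, 0.004]
contact_force: [0.0, -0.3, -0.1]
finger_gap: 0.0556
gripper_force: 0.0
```

```bash
python3 -c "
from h import *
plan((.4465,.001,.005,1.43,.015))"
```

```text
at [0.4456 0.0021 0.0794] psi 1.434 tilt 0.18 t 3.25 gap 0.0556
-> [0.4465 0.001  0.005 ] psi 1.43
   5 x {'x': -0.0002, 'y': 0.0002, 'z': 0.0149, 'rz': 0.001}
```

Request:
{"api": "jog_arm", "payload": {"rows": [{"x": 0, "y": 0, "z": 0.015, "rx": 0, "ry": 0, "rz": 0, "gripper": 0.35}, {"x": 0, "y": 0, "z": 0.015, "rx": 0, "ry": 0, "rz": 0, "gripper": 0.35}, {"x": 0, "y": 0, "z": 0.015, "rx": 0, "ry": 0, "rz": 0, "gripper": 0.35}, {"x": 0, "y": 0, "z": 0.015, "rx": 0, "ry": 0, "rz": 0, "gripper": 0.35}, {"x": 0, "y": 0, "z": 0.014, "rx": 0, "ry": 0, "rz": 0, "gripper": 0.35}, {"x": 0, "y": 0, "z": 0, "rx": 0, "ry": 0, "rz": 0, "gripper": 0.35}]}}

```text
clock: 3.75
tcp_pos: [0.4459, -0.0012, 0.0058]
ee_rot: [2.374, 2.058, -0.004]
contact_force: [-0.3, 0.9, 0.6]
finger_gap: 0.0559
gripper_force: 0.0
```

Request:
{"api": "jog_arm", "payload": {"rows": [{"x": 0, "y": 0, "z": 0, "rx": 0, "ry": 0, "rz": 0, "gripper": 0.6}, {"x": 0, "y": 0, "z": 0, "rx": 0, "ry": 0, "rz": 0, "gripper": 0.7}, {"x": 0, "y": 0, "z": 0, "rx": 0, "ry": 0, "rz": 0, "gripper": 0.8}, {"x": 0, "y": 0, "z": 0, "rx": 0, "ry": 0, "rz": 0, "gripper": 0.9}, {"x": 0, "y": 0, "z": 0, "rx": 0, "ry": 0, "rz": 0, "gripper": 0.9}, {"x": 0, "y": 0, "z": 0, "rx": 0, "ry": 0, "rz": 0, "gripper": 0.9}], "grip_force": 30}}

```text
clock: 4.25
tcp_pos: [0.4474, 0.0003, 0.0076]
ee_rot: [2.369, 2.06, 0.001]
contact_force: [-1.5, -2.7, 7.9]
finger_gap: 0.0278
gripper_force: 30.1
```

```bash
cat >> h.py <<'E'
BIN={'y':(.4834,.3651,-.217),'r':(.5155,-.3575,.152),'g':(.7072,.0048,-.205)}
def inbin(b,x,y):
    p=BIN[b]; return world(np.array([[x,y,0.]]),p)[0,:2]
E
python3 -c "
from h import *
t=inbin('y',-23,32);print(t)
z=arm.read_state()['tcp_pos'][2]
plan((.4465,.001,.13,None,.03),(*t,.14,1.4,.035),(*t,z+.006,None,.02))"
```

```text
[0.46782903 0.40130145]
at [4.474e-01 3.000e-04 7.600e-03] psi 1.431 tilt 0.12 t 4.25 gap 0.0278
-> [0.4465 0.001  0.13  ] psi 1.431
   5 x {'x': 0.0001, 'y': -0.0002, 'z': -0.0245, 'rz': 0.0}
-> [0.4678 0.4013 0.14  ] psi 1.4
   1 x {'x': 0.0333, 'y': -0.0029, 'z': -0.0008, 'rz': 0.0033}
   1 x {'x': 0.0333, 'y': -0.003, 'z': -0.0008, 'rz': 0.0033}
   2 x {'x': 0.0333, 'y': -0.0031, 'z': -0.0008, 'rz': 0.0033}
   1 x {'x': 0.0332, 'y': -0.0032, 'z': -0.0008, 'rz': 0.0033}
   1 x {'x': 0.0332, 'y': -0.0033, 'z': -0.0008, 'rz': 0.0033}
   1 x {'x': 0.0332, 'y': -0.0034, 'z': -0.0008, 'rz': 0.0033}
   1 x {'x': 0.0332, 'y': -0.0035, 'z': -0.0008, 'rz': 0.0033}
   1 x {'x': 0.0332, 'y': -0.0036, 'z': -0.0008, 'rz': 0.0033}
   2 x {'x': 0.0332, 'y': -0.0037, 'z': -0.0008, 'rz': 0.0033}
   1 x {'x': 0.0332, 'y': -0.0038, 'z': -0.0008, 'rz': 0.0033}
-> [0.4678 0.4013 0.0136] psi 1.4
   7 x {'x': 0.0, 'y': 0.0, 'z': 0.0181, 'rz': 0.0}
```

Request:
{"api": "jog_arm", "payload": {"rows": [{"x": 0, "y": 0, "z": -0.015, "rx": 0, "ry": 0, "rz": 0, "gripper": 0.9}, {"x": 0, "y": 0, "z": -0.025, "rx": 0, "ry": 0, "rz": 0, "gripper": 0.9}, {"x": 0, "y": 0, "z": -0.03, "rx": 0, "ry": 0, "rz": 0, "gripper": 0.9}, {"x": 0, "y": 0, "z": -0.03, "rx": 0, "ry": 0, "rz": 0, "gripper": 0.9}, {"x": 0, "y": 0, "z": -0.025, "rx": 0, "ry": 0, "rz": 0, "gripper": 0.9}, {"x": 0.02, "y": -0.002, "z": -0.007, "rx": 0, "ry": 0, "rz": 0.005, "gripper": 0.9}, {"x": 0.034, "y": -0.003, "z": 0, "rx": 0, "ry": 0, "rz": 0.005, "gripper": 0.9}, {"x": 0.034, "y": -0.003, "z": 0, "rx": 0, "ry": 0, "rz": 0.005, "gripper": 0.9}]}}

```text
clock: 4.92
tcp_pos: [0.4522, 0.0891, 0.1401]
ee_rot: [2.385, 2.041, 0.003]
contact_force: [0.4, 0.5, 0.1]
finger_gap: 0.0273
gripper_force: 29.9
```

Request:
{"api": "jog_arm", "payload": {"rows": [{"x": 0.034, "y": -0.003, "z": 0, "rx": 0, "ry": 0, "rz": 0.005, "gripper": 0.9}, {"x": 0.034, "y": -0.003, "z": 0, "rx": 0, "ry": 0, "rz": 0.005, "gripper": 0.9}, {"x": 0.034, "y": -0.003, "z": 0, "rx": 0, "ry": 0, "rz": 0.005, "gripper": 0.9}, {"x": 0.034, "y": -0.003, "z": 0, "rx": 0, "ry": 0, "rz": 0.005, "gripper": 0.9}, {"x": 0.034, "y": -0.004, "z": 0, "rx": 0, "ry": 0, "rz": 0.005, "gripper": 0.9}, {"x": 0.034, "y": -0.004, "z": 0, "rx": 0, "ry": 0, "rz": 0.005, "gripper": 0.9}, {"x": 0.034, "y": -0.004, "z": 0, "rx": 0, "ry": 0, "rz": 0, "gripper": 0.9}, {"x": 0.034, "y": -0.004, "z": 0, "rx": 0, "ry": 0, "rz": 0, "gripper": 0.9}]}}

```text
clock: 5.58
tcp_pos: [0.468, 0.3639, 0.1393]
ee_rot: [2.406, 2.02, 0.001]
contact_force: [0.4, -0.5, -1.1]
finger_gap: 0.0273
gripper_force: 29.9
```

Request:
{"api": "jog_arm", "payload": {"rows": [{"x": 0.03, "y": -0.004, "z": 0, "rx": 0, "ry": 0, "rz": 0, "gripper": 0.9}, {"x": 0.012, "y": -0.002, "z": 0, "rx": 0, "ry": 0, "rz": 0, "gripper": 0.9}, {"x": 0, "y": 0, "z": 0, "rx": 0, "ry": 0, "rz": 0, "gripper": 0.9}, {"x": 0, "y": 0, "z": 0, "rx": 0, "ry": 0, "rz": 0, "gripper": 0.9}]}}

```text
clock: 5.92
tcp_pos: [0.4692, 0.4045, 0.1385]
ee_rot: [2.405, 2.021, -0.001]
contact_force: [-0.8, -1.5, -0.5]
finger_gap: 0.0273
gripper_force: 29.9
```

```bash
python3 -c "
from h import *
t=inbin('y',-23,32);print(t)
save('wrist','w3')
plan((*t,.02,1.4,.02))"
```

```text
[0.46782903 0.40130145]
at [0.4697 0.4033 0.1385] psi 1.396 tilt 0.08 t 5.97 gap 0.0274
-> [0.4678 0.4013 0.02  ] psi 1.4
   6 x {'x': -0.0004, 'y': -0.0003, 'z': 0.0197, 'rz': -0.0008}
```

View pics/w3.png

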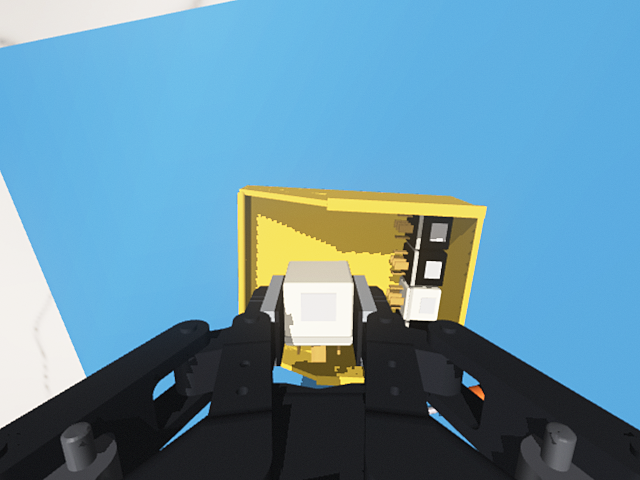

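The wrist picture shows the white relay held level at (320,305), over the free floor of the yellow bin and in front of the stock at (430,260).

Request:
{"api": "jog_arm", "payload": {"rows": [{"x": -0.001, "y": -0.0005, "z": 0.02, "rx": 0, "ry": 0, "rz": 0, "gripper": 0.9}, {"x": -0.001, "y": -0.0005, "z": 0.025, "rx": 0, "ry": 0, "rz": 0, "gripper": 0.9}, {"x": 0, "y": -0.0005, "z": 0.025, "rx": 0, "ry": 0, "rz": 0, "gripper": 0.9}, {"x": 0, "y": -0.0005, "z": 0.02, "rx": 0, "ry": 0, "rz": 0, "gripper": 0.9}, {"x": 0, "y": 0, "z": 0.012, "rx": 0, "ry": 0, "rz": 0, "gripper": 0.9}, {"x": 0, "y": 0, "z": 0.008, "rx": 0, "ry": 0, "rz": 0, "gripper": 0.9}, {"x": 0, "y": 0, "z": 0.005, "rx": 0, "ry": 0, "rz": 0, "gripper": 0.9}, {"x": 0, "y": 0, "z": 0, "rx": 0, "ry": 0, "rz": 0, "gripper": 0.9}]}}

```text
clock: 6.63
tcp_pos: [0.4675, 0.4026, 0.0231]
ee_rot: [2.406, 2.019, -0.001]
contact_force: [-0.2, -0.2, 0.3]
finger_gap: 0.0276
gripper_force: 29.9
```

Request:
{"api": "jog_arm", "payload": {"rows": [{"x": 0, "y": 0, "z": 0.003, "rx": 0, "ry": 0, "rz": 0, "gripper": 0.9}, {"x": 0, "y": 0, "z": 0.002, "rx": 0, "ry": 0, "rz": 0, "gripper": 0.9}, {"x": 0, "y": 0, "z": 0.002, "rx": 0, "ry": 0, "rz": 0, "gripper": 0.9}, {"x": 0, "y": 0, "z": 0, "rx": 0, "ry": 0, "rz": 0, "gripper": 0.9}, {"x": 0, "y": 0, "z": 0, "rx": 0, "ry": 0, "rz": 0, "gripper": 0.9}]}}

```text
clock: 7.05
tcp_pos: [0.4672, 0.4034, 0.0165]
ee_rot: [2.405, 2.021, 0.0]
contact_force: [-1.3, 0.0, -1.0]
finger_gap: 0.027
gripper_force: 29.9
```

Request:
{"api": "jog_arm", "payload": {"rows": [{"x": 0, "y": 0, "z": 0.0025, "rx": 0, "ry": 0, "rz": 0, "gripper": 0.9}, {"x": 0, "y": 0, "z": 0, "rx": 0, "ry": 0, "rz": 0, "gripper": 0.9}, {"x": 0, "y": 0, "z": 0, "rx": 0, "ry": 0, "rz": 0, "gripper": 0.9}]}}

```text
clock: 7.3
tcp_pos: [0.4671, 0.4032, 0.0137]
ee_rot: [-2.406, -2.021, 0.0]
contact_force: [0.4, -0.2, -1.0]
finger_gap: 0.0274
gripper_force: 29.9
```

Request:
{"api": "jog_arm", "payload": {"rows": [{"x": 0, "y": 0, "z": 0.0015, "rx": 0, "ry": 0, "rz": 0, "gripper": 0.9}, {"x": 0, "y": 0, "z": 0, "rx": 0, "ry": 0, "rz": 0, "gripper": 0.9}, {"x": 0, "y": 0, "z": 0, "rx": 0, "ry": 0, "rz": 0, "gripper": 0.9}]}}

```text
clock: 7.55
tcp_pos: [0.4671, 0.4032, 0.0122]
ee_rot: [-2.406, -2.021, 0.0]
contact_force: [-0.1, -0.3, 0.2]
finger_gap: 0.0272
gripper_force: 29.9
```

Request:
{"api": "jog_arm", "payload": {"rows": [{"x": 0, "y": 0, "z": 0.0015, "rx": 0, "ry": 0, "rz": 0, "gripper": 0.9}, {"x": 0, "y": 0, "z": 0, "rx": 0, "ry": 0, "rz": 0, "gripper": 0.9}, {"x": 0, "y": 0, "z": 0, "rx": 0, "ry": 0, "rz": 0, "gripper": 0.9}]}}

```text
clock: 7.8
tcp_pos: [0.4673, 0.4034, 0.0117]
ee_rot: [2.405, 2.02, 0.001]
contact_force: [-2.0, -2.8, 7.3]
finger_gap: 0.0277
gripper_force: 30.8
```

Request:
{"api": "jog_arm", "payload": {"rows": [{"x": 0, "y": 0, "z": 0.001, "rx": 0, "ry": 0, "rz": 0, "gripper": 0.9}, {"x": 0, "y": 0, "z": 0, "rx": 0, "ry": 0, "rz": 0, "gripper": 0.9}, {"x": 0, "y": 0, "z": 0, "rx": 0, "ry": 0, "rz": 0, "gripper": 0.9}]}}

```text
clock: 8.05
tcp_pos: [0.4672, 0.4035, 0.0117]
ee_rot: [2.405, 2.02, 0.002]
contact_force: [-2.7, -3.8, 16.1]
finger_gap: 0.0274
gripper_force: 32.0
```

Request:
{"api": "jog_arm", "payload": {"rows": [{"x": 0, "y": 0, "z": -0.0015, "rx": 0, "ry": 0, "rz": 0, "gripper": 0.9}, {"x": 0, "y": 0, "z": 0, "rx": 0, "ry": 0, "rz": 0, "gripper": 0.65}, {"x": 0, "y": 0, "z": 0, "rx": 0, "ry": 0, "rz": 0, "gripper": 0.5}, {"x": 0, "y": 0, "z": 0, "rx": 0, "ry": 0, "rz": 0, "gripper": 0.45}, {"x": 0, "y": 0, "z": 0, "rx": 0, "ry": 0, "rz": 0, "gripper": 0.45}, {"x": 0, "y": 0, "z": -0.015, "rx": 0, "ry": 0, "rz": 0, "gripper": 0.45}, {"x": 0, "y": 0, "z": -0.03, "rx": 0, "ry": 0, "rz": 0, "gripper": 0.45}, {"x": 0, "y": 0, "z": -0.03, "rx": 0, "ry": 0, "rz": 0, "gripper": 0.45}]}}

```text
clock: 8.72
tcp_pos: [0.4664, 0.4026, 0.0858]
ee_rot: [-2.405, -2.021, 0.005]
contact_force: [0.4, 1.4, -1.0]
finger_gap: 0.0468
gripper_force: 0.0
```

```bash
python3 -c "
from h import *
V=[]
for n in('top','scene'):
    arm.get_image(n)
    d=arm.cut_out(n,'relay_black_c'); print(len(d)); V.append((cam(n),d[0]['mask']))
print(fit('relay',V,[-.5,-.3]))
plan((.5,.15,.17,2.6),)"
```

```text
1
2
(array([ 0.54022539,  0.124201  , -0.5541767 ]), np.float64(0.1812826537584471))
at [0.4676 0.4035 0.087 ] psi 1.397 tilt 0.09 t 8.92 gap 0.047
-> [0.5  0.15 0.17] psi 2.6
   1 x {'x': -0.0222, 'y': 0.0069, 'z': -0.0075, 'rz': -0.1393}
   1 x {'x': -0.0228, 'y': 0.0044, 'z': -0.0075, 'rz': -0.1393}
   1 x {'x': -0.0232, 'y': 0.0019, 'z': -0.0075, 'rz': -0.1393}
   1 x {'x': -0.0232, 'y': -0.0006, 'z': -0.0075, 'rz': -0.1393}
   1 x {'x': -0.023, 'y': -0.0032, 'z': -0.0075, 'rz': -0.1393}
   1 x {'x': -0.0225, 'y': -0.0057, 'z': -0.0075, 'rz': -0.1393}
   1 x {'x': -0.0218, 'y': -0.0081, 'z': -0.0075, 'rz': -0.1393}
   1 x {'x': -0.0208, 'y': -0.0104, 'z': -0.0075, 'rz': -0.1393}
   1 x {'x': -0.0195, 'y': -0.0126, 'z': -0.0075, 'rz': -0.1393}
   1 x {'x': -0.018, 'y': -0.0147, 'z': -0.0075, 'rz': -0.1393}
   1 x {'x': -0.0163, 'y': -0.0165, 'z': -0.0075, 'rz': -0.1393}
```

```bash
python3 -c "
from h import *
plan((.575,.10,.17,2.6),)"
```

```text
at [0.4676 0.4035 0.087 ] psi 1.397 tilt 0.09 t 8.92 gap 0.047
-> [0.575 0.1   0.17 ] psi 2.6
   1 x {'x': -0.0255, 'y': 0.0144, 'z': -0.0075, 'rz': -0.1393}
   1 x {'x': -0.0269, 'y': 0.0115, 'z': -0.0075, 'rz': -0.1393}
   1 x {'x': -0.028, 'y': 0.0085, 'z': -0.0075, 'rz': -0.1393}
   1 x {'x': -0.0288, 'y': 0.0054, 'z': -0.0075, 'rz': -0.1393}
   1 x {'x': -0.0292, 'y': 0.0022, 'z': -0.0075, 'rz': -0.1393}
   1 x {'x': -0.0293, 'y': -0.001, 'z': -0.0075, 'rz': -0.1393}
   1 x {'x': -0.029, 'y': -0.0041, 'z': -0.0075, 'rz': -0.1393}
   1 x {'x': -0.0284, 'y': -0.0073, 'z': -0.0075, 'rz': -0.1393}
   1 x {'x': -0.0274, 'y': -0.0103, 'z': -0.0075, 'rz': -0.1393}
   1 x {'x': -0.0261, 'y': -0.0133, 'z': -0.0075, 'rz': -0.1393}
   1 x {'x': -0.0245, 'y': -0.016, 'z': -0.0075, 'rz': -0.1393}
```

Request:
{"api": "jog_arm", "payload": {"rows": [{"x": 0, "y": 0, "z": -0.03, "rx": 0, "ry": 0, "rz": 0, "gripper": 0.4}, {"x": -0.0255, "y": 0.0144, "z": -0.005, "rx": 0, "ry": 0, "rz": -0.139, "gripper": 0.4}, {"x": -0.027, "y": 0.0115, "z": -0.005, "rx": 0, "ry": 0, "rz": -0.139, "gripper": 0.4}, {"x": -0.028, "y": 0.0085, "z": -0.005, "rx": 0, "ry": 0, "rz": -0.139, "gripper": 0.4}, {"x": -0.029, "y": 0.0055, "z": -0.005, "rx": 0, "ry": 0, "rz": -0.139, "gripper": 0.4}, {"x": -0.029, "y": 0.002, "z": -0.005, "rx": 0, "ry": 0, "rz": -0.139, "gripper": 0.4}, {"x": -0.029, "y": -0.001, "z": -0.005, "rx": 0, "ry": 0, "rz": -0.139, "gripper": 0.4}, {"x": -0.029, "y": -0.004, "z": -0.005, "rx": 0, "ry": 0, "rz": -0.139, "gripper": 0.4}]}}

```text
clock: 9.58
tcp_pos: [0.535, 0.2083, 0.1501]
ee_rot: [-1.47, -2.775, 0.003]
contact_force: [-0.3, -0.1, -0.2]
finger_gap: 0.0513
gripper_force: 0.0
```

Request:
{"api": "jog_arm", "payload": {"rows": [{"x": -0.0285, "y": -0.0073, "z": -0.005, "rx": 0, "ry": 0, "rz": -0.139, "gripper": 0.4}, {"x": -0.0275, "y": -0.01, "z": -0.005, "rx": 0, "ry": 0, "rz": -0.139, "gripper": 0.4}, {"x": -0.026, "y": -0.0133, "z": -0.005, "rx": 0, "ry": 0, "rz": -0.139, "gripper": 0.4}, {"x": -0.0245, "y": -0.016, "z": -0.005, "rx": 0, "ry": 0, "rz": -0.139, "gripper": 0.4}, {"x": 0, "y": 0, "z": 0, "rx": 0, "ry": 0, "rz": 0, "gripper": 0.4}, {"x": 0, "y": 0, "z": 0, "rx": 0, "ry": 0, "rz": 0, "gripper": 0.4}]}}

```text
clock: 10.08
tcp_pos: [0.5747, 0.0971, 0.1696]
ee_rot: [-0.85, -3.022, 0.001]
contact_force: [0.8, 0.3, -0.4]
finger_gap: 0.0508
gripper_force: 0.0
```

```bash
python3 -c "
from h import *
near([('relay_black_c','relay',None),('cap_navy_c','cap',[0])],'w4')
print(arm.read_state()['joints'].round(2))
plan()"
```

```text
relay_black_c 0.68 [ 20. 209.] [ 0.4279 -0.1217 -1.5502] miss 0.161
relay_black_c 0.66 [322. 177.] [ 0.5408  0.1231 -0.4478] miss 0.139
cap_navy_c 0.92 [202. 235.] [0.5298 0.0127 0.0964] miss 0.051
[ 0.37  0.65 -0.99  1.7   0.6   1.13  0.23]
at [0.5737 0.101  0.1706] psi 2.599 tilt 0.09 t 10.23 gap 0.051
```

View pics/w4.png

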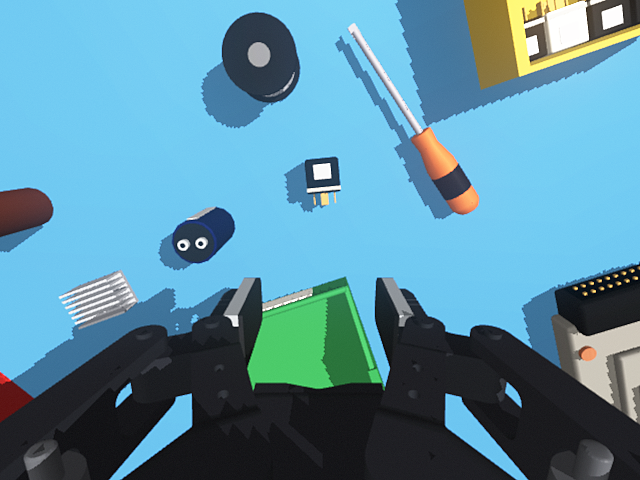

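The wrist picture shows the black relay at (322,175) with its blades down-image. The screwdriver handle is at (445,170), the reel at (260,55) and the navy cap at (203,235), all clear of the grasp.

```bash
python3 -c "
from h import *
plan((.541,.1233,.08,2.655))"
```

```text
at [0.5737 0.101  0.1706] psi 2.599 tilt 0.09 t 10.23 gap 0.051
-> [0.541  0.1233 0.08  ] psi 2.655
   1 x {'x': 0.0132, 'y': 0.0007, 'z': 0.0302, 'rz': -0.0239}
   1 x {'x': 0.0132, 'y': 0.001, 'z': 0.0302, 'rz': -0.0239}
   1 x {'x': 0.0131, 'y': 0.0012, 'z': 0.0302, 'rz': -0.0239}
```

Request:
{"api": "jog_arm", "payload": {"rows": [{"x": 0.0132, "y": 0.001, "z": 0.03, "rx": 0, "ry": 0, "rz": -0.024, "gripper": 0.4}, {"x": 0.0132, "y": 0.001, "z": 0.03, "rx": 0, "ry": 0, "rz": -0.024, "gripper": 0.4}, {"x": 0.0132, "y": 0.001, "z": 0.03, "rx": 0, "ry": 0, "rz": -0.024, "gripper": 0.4}, {"x": 0, "y": 0, "z": 0, "rx": 0, "ry": 0, "rz": 0, "gripper": 0.4}, {"x": 0, "y": 0, "z": 0, "rx": 0, "ry": 0, "rz": 0, "gripper": 0.4}, {"x": 0, "y": 0, "z": 0, "rx": 0, "ry": 0, "rz": 0, "gripper": 0.4}]}}

```text
clock: 10.73
tcp_pos: [0.5427, 0.1233, 0.0825]
ee_rot: [0.756, 3.048, 0.001]
contact_force: [0.3, 0.4, 0.8]
finger_gap: 0.0512
gripper_force: 0.0
```

```bash
python3 -c "
from h import *
plan((.541,.1233,.011,2.655,.015))"
```

```text
at [0.5427 0.1233 0.0825] psi 2.655 tilt 0.09 t 10.73 gap 0.0512
-> [0.541  0.1233 0.011 ] psi 2.655
   5 x {'x': 0.0003, 'y': -0.0002, 'z': 0.0143, 'rz': 0.0}
```

Request:
{"api": "jog_arm", "payload": {"rows": [{"x": 0.0005, "y": 0, "z": 0.0145, "rx": 0, "ry": 0, "rz": 0, "gripper": 0.4}, {"x": 0.0005, "y": 0, "z": 0.0145, "rx": 0, "ry": 0, "rz": 0, "gripper": 0.4}, {"x": 0.0005, "y": 0, "z": 0.0145, "rx": 0, "ry": 0, "rz": 0, "gripper": 0.4}, {"x": 0, "y": 0, "z": 0.0145, "rx": 0, "ry": 0, "rz": 0, "gripper": 0.4}, {"x": 0, "y": 0, "z": 0.0135, "rx": 0, "ry": 0, "rz": 0, "gripper": 0.4}, {"x": 0, "y": 0, "z": 0, "rx": 0, "ry": 0, "rz": 0, "gripper": 0.4}]}}

```text
clock: 11.23
tcp_pos: [0.5408, 0.1224, 0.0089]
ee_rot: [-0.759, -3.048, 0.001]
contact_force: [-0.5, 0.4, -0.3]
finger_gap: 0.0514
gripper_force: 0.0
```

Request:
{"api": "jog_arm", "payload": {"rows": [{"x": 0, "y": 0, "z": 0, "rx": 0, "ry": 0, "rz": 0, "gripper": 0.6}, {"x": 0, "y": 0, "z": 0, "rx": 0, "ry": 0, "rz": 0, "gripper": 0.7}, {"x": 0, "y": 0, "z": 0, "rx": 0, "ry": 0, "rz": 0, "gripper": 0.8}, {"x": 0, "y": 0, "z": 0, "rx": 0, "ry": 0, "rz": 0, "gripper": 0.9}, {"x": 0, "y": 0, "z": 0, "rx": 0, "ry": 0, "rz": 0, "gripper": 0.9}, {"x": 0, "y": 0, "z": 0, "rx": 0, "ry": 0, "rz": 0, "gripper": 0.9}]}}

```text
clock: 11.73
tcp_pos: [0.5413, 0.1233, 0.011]
ee_rot: [0.757, 3.047, 0.002]
contact_force: [1.1, -0.2, 6.1]
finger_gap: 0.0277
gripper_force: 30.5
```

```bash
python3 -c "
from h import *
t=inbin('y',-23,-28);print(t)
plan((.541,.1233,.15,None,.03),(*t,.15,1.5,.035))"
```

```text
[0.45491098 0.34270859]
at [0.5413 0.1233 0.011 ] psi 2.655 tilt 0.13 t 11.73 gap 0.0277
-> [0.541  0.1233 0.15  ] psi 2.655
   5 x {'x': 0.0001, 'y': 0.0, 'z': -0.0278, 'rz': 0.0}
-> [0.4549 0.3427 0.15  ] psi 1.5
   1 x {'x': 0.0179, 'y': 0.0154, 'z': 0.0, 'rz': 0.147}
   1 x {'x': 0.0195, 'y': 0.0132, 'z': 0.0, 'rz': 0.147}
   1 x {'x': 0.0209, 'y': 0.0109, 'z': 0.0, 'rz': 0.147}
   1 x {'x': 0.022, 'y': 0.0084, 'z': 0.0, 'rz': 0.147}
   1 x {'x': 0.0228, 'y': 0.0058, 'z': 0.0, 'rz': 0.147}
   1 x {'x': 0.0234, 'y': 0.0031, 'z': 0.0, 'rz': 0.147}
   1 x {'x': 0.0236, 'y': 0.0004, 'z': 0.0, 'rz': 0.147}
   1 x {'x': 0.0235, 'y': -0.0023, 'z': 0.0, 'rz': 0.147}
   1 x {'x': 0.023, 'y': -0.005, 'z': 0.0, 'rz': 0.147}
   1 x {'x': 0.0223, 'y': -0.0076, 'z': 0.0, 'rz': 0.147}
```

Request:
{"api": "jog_arm", "payload": {"rows": [{"x": 0, "y": 0, "z": -0.015, "rx": 0, "ry": 0, "rz": 0, "gripper": 0.9}, {"x": 0, "y": 0, "z": -0.028, "rx": 0, "ry": 0, "rz": 0, "gripper": 0.9}, {"x": 0, "y": 0, "z": -0.034, "rx": 0, "ry": 0, "rz": 0, "gripper": 0.9}, {"x": 0, "y": 0, "z": -0.034, "rx": 0, "ry": 0, "rz": 0, "gripper": 0.9}, {"x": 0, "y": 0, "z": -0.028, "rx": 0, "ry": 0, "rz": 0, "gripper": 0.9}, {"x": 0.018, "y": 0.0154, "z": 0, "rx": 0, "ry": 0, "rz": 0.147, "gripper": 0.9}, {"x": 0.0195, "y": 0.0132, "z": 0, "rx": 0, "ry": 0, "rz": 0.147, "gripper": 0.9}, {"x": 0.021, "y": 0.011, "z": 0, "rx": 0, "ry": 0, "rz": 0.147, "gripper": 0.9}]}}

```text
clock: 12.4
tcp_pos: [0.5146, 0.1891, 0.1497]
ee_rot: [1.282, 2.867, 0.001]
contact_force: [-0.2, 1.0, -0.8]
finger_gap: 0.0275
gripper_force: 29.7
```

Request:
{"api": "jog_arm", "payload": {"rows": [{"x": 0.022, "y": 0.0084, "z": 0, "rx": 0, "ry": 0, "rz": 0.147, "gripper": 0.9}, {"x": 0.023, "y": 0.0058, "z": 0, "rx": 0, "ry": 0, "rz": 0.147, "gripper": 0.9}, {"x": 0.0235, "y": 0.003, "z": 0, "rx": 0, "ry": 0, "rz": 0.147, "gripper": 0.9}, {"x": 0.0235, "y": 0.0004, "z": 0, "rx": 0, "ry": 0, "rz": 0.147, "gripper": 0.9}, {"x": 0.0235, "y": -0.0023, "z": 0, "rx": 0, "ry": 0, "rz": 0.147, "gripper": 0.9}, {"x": 0.023, "y": -0.005, "z": 0, "rx": 0, "ry": 0, "rz": 0.147, "gripper": 0.9}, {"x": 0.022, "y": -0.0076, "z": 0, "rx": 0, "ry": 0, "rz": 0.147, "gripper": 0.9}, {"x": 0, "y": 0, "z": 0, "rx": 0, "ry": 0, "rz": 0, "gripper": 0.9}]}}

```text
clock: 13.07
tcp_pos: [0.4508, 0.3483, 0.1499]
ee_rot: [-2.296, -2.139, -0.005]
contact_force: [-0.7, 1.1, -0.1]
finger_gap: 0.0277
gripper_force: 29.7
```

```bash
python3 -c "
from h import *
t=inbin('y',-23,-28)
near([('relay_white_c','relay',None)],'w5')
plan((*t,.018,1.5,.02))"
```

```text
relay_white_c 0.66 [334. 160.] [ 0.4699  0.4008 -1.724 ] miss 0.153
at [0.4533 0.3435 0.1491] psi 1.504 tilt 0.02 t 13.17 gap 0.0277
-> [0.4549 0.3427 0.018 ] psi 1.5
   7 x {'x': -0.0001, 'y': 0.0002, 'z': 0.0187, 'rz': 0.0007}
```

View pics/w5.png

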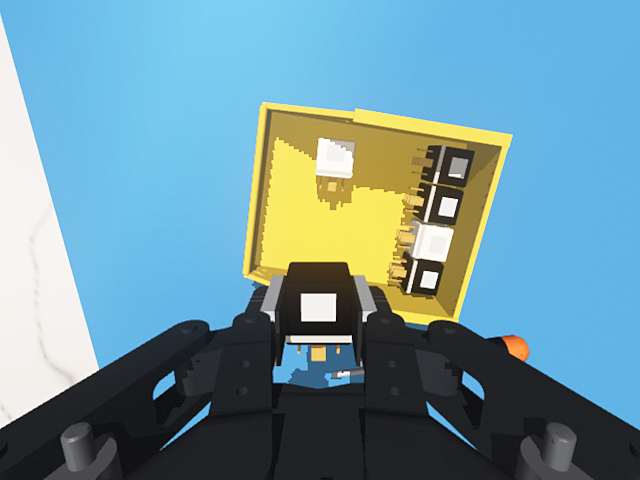

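The white relay lies on its side on the bin floor at (335,160), and the black one is held level at (320,305).

Request:
{"api": "jog_arm", "payload": {"rows": [{"x": 0.002, "y": 0.001, "z": 0.025, "rx": 0, "ry": 0, "rz": 0, "gripper": 0.9}, {"x": 0.001, "y": 0, "z": 0.028, "rx": 0, "ry": 0, "rz": 0, "gripper": 0.9}, {"x": 0, "y": 0, "z": 0.028, "rx": 0, "ry": 0, "rz": 0, "gripper": 0.9}, {"x": 0, "y": 0, "z": 0.02, "rx": 0, "ry": 0, "rz": 0, "gripper": 0.9}, {"x": 0, "y": 0, "z": 0.012, "rx": 0, "ry": 0, "rz": 0, "gripper": 0.9}, {"x": 0, "y": 0, "z": 0.008, "rx": 0, "ry": 0, "rz": 0, "gripper": 0.9}, {"x": 0, "y": 0, "z": 0.004, "rx": 0, "ry": 0, "rz": 0, "gripper": 0.9}, {"x": 0, "y": 0, "z": 0, "rx": 0, "ry": 0, "rz": 0, "gripper": 0.9}]}}

```text
clock: 13.83
tcp_pos: [0.4557, 0.345, 0.0237]
ee_rot: [2.299, 2.141, -0.0]
contact_force: [-0.3, -0.2, 0.1]
finger_gap: 0.0273
gripper_force: 29.7
```

Request:
{"api": "jog_arm", "payload": {"rows": [{"x": 0, "y": 0, "z": 0.003, "rx": 0, "ry": 0, "rz": 0, "gripper": 0.9}, {"x": 0, "y": 0, "z": 0.002, "rx": 0, "ry": 0, "rz": 0, "gripper": 0.9}, {"x": 0, "y": 0, "z": 0.0015, "rx": 0, "ry": 0, "rz": 0, "gripper": 0.9}, {"x": 0, "y": 0, "z": 0, "rx": 0, "ry": 0, "rz": 0, "gripper": 0.9}, {"x": 0, "y": 0, "z": 0, "rx": 0, "ry": 0, "rz": 0, "gripper": 0.9}]}}

```text
clock: 14.25
tcp_pos: [0.4555, 0.3454, 0.0176]
ee_rot: [2.298, 2.142, 0.001]
contact_force: [-0.6, 0.2, -0.2]
finger_gap: 0.0276
gripper_force: 29.7
```

Request:
{"api": "jog_arm", "payload": {"rows": [{"x": 0, "y": 0, "z": 0.0015, "rx": 0, "ry": 0, "rz": 0, "gripper": 0.9}, {"x": 0, "y": 0, "z": 0, "rx": 0, "ry": 0, "rz": 0, "gripper": 0.9}, {"x": 0, "y": 0, "z": 0, "rx": 0, "ry": 0, "rz": 0, "gripper": 0.9}]}}

```text
clock: 14.5
tcp_pos: [0.4553, 0.3453, 0.0158]
ee_rot: [2.299, 2.142, -0.0]
contact_force: [-0.2, -0.3, -0.4]
finger_gap: 0.0271
gripper_force: 29.7
```

Request:
{"api": "jog_arm", "payload": {"rows": [{"x": 0, "y": 0, "z": 0.0013, "rx": 0, "ry": 0, "rz": 0, "gripper": 0.9}, {"x": 0, "y": 0, "z": 0, "rx": 0, "ry": 0, "rz": 0, "gripper": 0.9}, {"x": 0, "y": 0, "z": 0, "rx": 0, "ry": 0, "rz": 0, "gripper": 0.9}]}}

```text
clock: 14.75
tcp_pos: [0.4554, 0.3455, 0.015]
ee_rot: [2.298, 2.141, 0.001]
contact_force: [-1.4, -0.7, 4.2]
finger_gap: 0.0276
gripper_force: 30.3
```

Request:
{"api": "jog_arm", "payload": {"rows": [{"x": 0, "y": 0, "z": 0, "rx": 0, "ry": 0, "rz": 0, "gripper": 0.65}, {"x": 0, "y": 0, "z": 0, "rx": 0, "ry": 0, "rz": 0, "gripper": 0.5}, {"x": 0, "y": 0, "z": 0, "rx": 0, "ry": 0, "rz": 0, "gripper": 0.45}, {"x": 0, "y": 0, "z": 0, "rx": 0, "ry": 0, "rz": 0, "gripper": 0.45}, {"x": 0, "y": 0, "z": -0.015, "rx": 0, "ry": 0, "rz": 0, "gripper": 0.45}, {"x": 0, "y": 0, "z": -0.03, "rx": 0, "ry": 0, "rz": 0, "gripper": 0.45}, {"x": 0, "y": 0, "z": -0.04, "rx": 0, "ry": 0, "rz": 0, "gripper": 0.35}, {"x": 0, "y": 0, "z": -0.04, "rx": 0, "ry": 0, "rz": 0, "gripper": 0.35}]}}

```text
clock: 15.42
tcp_pos: [0.4545, 0.3449, 0.1401]
ee_rot: [-2.297, -2.142, 0.004]
contact_force: [1.6, 1.1, 0.6]
finger_gap: 0.0555
gripper_force: 0.0
```

```bash
python3 -c "
from h import *
near([('relay_white_c','relay',None),('relay_black_c','relay',None)],'w6')
plan((.531,.012,.15,1.5),(.531,.012,.025,1.5,.02))"
```

```text
relay_black_c 0.64 [321. 232.] [ 0.46    0.3455 -1.6423] miss 0.132
at [0.4567 0.3468 0.1427] psi 1.5 tilt 0.36 t 15.57 gap 0.0556
-> [0.531 0.012 0.15 ] psi 1.5
   9 x {'x': -0.0365, 'y': 0.0109, 'z': -0.0008, 'rz': 0.0}
-> [0.531 0.012 0.025] psi 1.5
   7 x {'x': 0.0, 'y': 0.0, 'z': 0.0179, 'rz': 0.0}
```

View pics/w6.png

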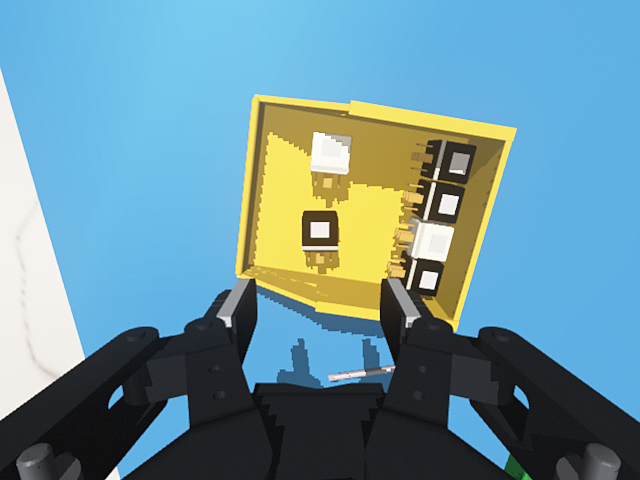

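Both relays lie on their sides on the yellow bin's floor, at (330,155) and (320,232). Next is the navy cap.

Request:
{"api": "jog_arm", "payload": {"rows": [{"x": -0.0365, "y": 0.011, "z": -0.001, "rx": 0, "ry": 0, "rz": 0, "gripper": 0.35}, {"x": -0.0365, "y": 0.011, "z": -0.001, "rx": 0, "ry": 0, "rz": 0, "gripper": 0.35}, {"x": -0.0365, "y": 0.011, "z": -0.001, "rx": 0, "ry": 0, "rz": 0, "gripper": 0.35}, {"x": -0.0365, "y": 0.011, "z": -0.001, "rx": 0, "ry": 0, "rz": 0, "gripper": 0.35}, {"x": -0.0365, "y": 0.011, "z": -0.001, "rx": 0, "ry": 0, "rz": 0, "gripper": 0.35}, {"x": -0.0365, "y": 0.011, "z": -0.001, "rx": 0, "ry": 0, "rz": 0, "gripper": 0.35}, {"x": -0.0365, "y": 0.011, "z": -0.001, "rx": 0, "ry": 0, "rz": 0, "gripper": 0.35}, {"x": -0.0365, "y": 0.011, "z": -0.001, "rx": 0, "ry": 0, "rz": 0, "gripper": 0.35}]}}

```text
clock: 16.23
tcp_pos: [0.5219, 0.0456, 0.1465]
ee_rot: [-2.298, -2.141, 0.002]
contact_force: [0.2, 0.2, 0.3]
finger_gap: 0.0554
gripper_force: 0.0
```

Request:
{"api": "jog_arm", "payload": {"rows": [{"x": -0.0365, "y": 0.011, "z": 0, "rx": 0, "ry": 0, "rz": 0, "gripper": 0.35}, {"x": 0, "y": 0, "z": 0, "rx": 0, "ry": 0, "rz": 0, "gripper": 0.35}, {"x": 0, "y": 0, "z": 0, "rx": 0, "ry": 0, "rz": 0, "gripper": 0.35}, {"x": 0, "y": 0, "z": 0, "rx": 0, "ry": 0, "rz": 0, "gripper": 0.35}]}}

```text
clock: 16.57
tcp_pos: [0.5302, 0.0109, 0.1467]
ee_rot: [-2.298, -2.14, 0.001]
contact_force: [0.4, 1.0, 0.4]
finger_gap: 0.0555
gripper_force: 0.0
```

```bash
python3 -c "
from h import *
near([('cap_navy_c','cap',[0]),('heatsink_c','heatsink',[1.38])],'w7')
plan((.5305,.012,.02,1.5,.02))"
```

```text
cap_navy_c 0.76 [317. 236.] [0.5308 0.0115 0.1227] miss 0.037
heatsink_c 0.61 [329. 359.] [ 0.5315 -0.1235  1.3912] miss 0.204
at [0.5305 0.0125 0.1473] psi 1.503 tilt 0.04 t 16.72 gap 0.0557
-> [0.5305 0.012  0.02  ] psi 1.5
   7 x {'x': -0.0001, 'y': 0.0, 'z': 0.0182, 'rz': 0.0005}
```

Request:
{"api": "jog_arm", "payload": {"rows": [{"x": -0.0005, "y": 0, "z": 0.02, "rx": 0, "ry": 0, "rz": 0, "gripper": 0.35}, {"x": 0, "y": 0, "z": 0.025, "rx": 0, "ry": 0, "rz": 0, "gripper": 0.35}, {"x": 0, "y": 0, "z": 0.025, "rx": 0, "ry": 0, "rz": 0, "gripper": 0.35}, {"x": 0, "y": 0, "z": 0.02, "rx": 0, "ry": 0, "rz": 0, "gripper": 0.35}, {"x": 0, "y": 0, "z": 0.02, "rx": 0, "ry": 0, "rz": 0, "gripper": 0.35}, {"x": 0, "y": 0, "z": 0.017, "rx": 0, "ry": 0, "rz": 0, "gripper": 0.35}, {"x": 0, "y": 0, "z": 0, "rx": 0, "ry": 0, "rz": 0, "gripper": 0.35}]}}

```text
clock: 17.3
tcp_pos: [0.5289, 0.0115, 0.0178]
ee_rot: [-2.293, -2.142, 0.005]
contact_force: [-0.6, -0.7, -1.2]
finger_gap: 0.0556
gripper_force: 0.0
```

Request:
{"api": "jog_arm", "payload": {"rows": [{"x": 0, "y": 0, "z": 0, "rx": 0, "ry": 0, "rz": 0, "gripper": 0.45}, {"x": 0, "y": 0, "z": 0, "rx": 0, "ry": 0, "rz": 0, "gripper": 0.55}, {"x": 0, "y": 0, "z": 0, "rx": 0, "ry": 0, "rz": 0, "gripper": 0.65}, {"x": 0, "y": 0, "z": 0, "rx": 0, "ry": 0, "rz": 0, "gripper": 0.8}, {"x": 0, "y": 0, "z": 0, "rx": 0, "ry": 0, "rz": 0, "gripper": 0.8}, {"x": 0, "y": 0, "z": 0, "rx": 0, "ry": 0, "rz": 0, "gripper": 0.8}], "grip_force": 35}}

```text
clock: 17.8
tcp_pos: [0.5316, 0.0105, 0.0216]
ee_rot: [2.298, 2.141, 0.003]
contact_force: [-0.9, 1.1, 7.0]
finger_gap: 0.0355
gripper_force: 35.3
```

```bash
python3 -c "
from h import *
t=inbin('r',-23,-32);print(t)
x,y,z=arm.read_state()['tcp_pos']
plan((x,y,.17,None,.03),(*t,.17,1.7,.035))"
```

```text
[ 0.49761048 -0.3926136 ]
at [0.5316 0.0105 0.0216] psi 1.5 tilt 0.12 t 17.8 gap 0.0355
-> [0.5316 0.0105 0.17  ] psi 1.5
   5 x {'x': 0.0, 'y': 0.0, 'z': -0.0297, 'rz': 0.0}
-> [ 0.4976 -0.3926  0.17  ] psi 1.7
   1 x {'x': -0.0337, 'y': -0.0005, 'z': 0.0, 'rz': -0.0212}
   1 x {'x': -0.0337, 'y': -0.001, 'z': 0.0, 'rz': -0.0212}
   1 x {'x': -0.0337, 'y': -0.0016, 'z': 0.0, 'rz': -0.0212}
   1 x {'x': -0.0336, 'y': -0.0021, 'z': 0.0, 'rz': -0.0212}
   1 x {'x': -0.0336, 'y': -0.0027, 'z': 0.0, 'rz': -0.0212}
   1 x {'x': -0.0336, 'y': -0.0033, 'z': 0.0, 'rz': -0.0212}
   1 x {'x': -0.0335, 'y': -0.0038, 'z': 0.0, 'rz': -0.0212}
   1 x {'x': -0.0334, 'y': -0.0044, 'z': 0.0, 'rz': -0.0212}
   1 x {'x': -0.0334, 'y': -0.0049, 'z': 0.0, 'rz': -0.0212}
   1 x {'x': -0.0333, 'y': -0.0055, 'z': 0.0, 'rz': -0.0212}
   1 x {'x': -0.0332, 'y': -0.006, 'z': 0.0, 'rz': -0.0212}
   1 x {'x': -0.0331, 'y': -0.0066, 'z': 0.0, 'rz': -0.0212}
```

Request:
{"api": "jog_arm", "payload": {"rows": [{"x": 0, "y": 0, "z": -0.015, "rx": 0, "ry": 0, "rz": 0, "gripper": 0.8}, {"x": 0, "y": 0, "z": -0.03, "rx": 0, "ry": 0, "rz": 0, "gripper": 0.8}, {"x": 0, "y": 0, "z": -0.036, "rx": 0, "ry": 0, "rz": 0, "gripper": 0.8}, {"x": 0, "y": 0, "z": -0.036, "rx": 0, "ry": 0, "rz": 0, "gripper": 0.8}, {"x": 0, "y": 0, "z": -0.03, "rx": 0, "ry": 0, "rz": 0, "gripper": 0.8}, {"x": -0.02, "y": 0, "z": 0, "rx": 0, "ry": 0, "rz": -0.02, "gripper": 0.8}, {"x": -0.034, "y": -0.001, "z": 0, "rx": 0, "ry": 0, "rz": -0.02, "gripper": 0.8}, {"x": -0.034, "y": -0.0015, "z": 0, "rx": 0, "ry": 0, "rz": -0.02, "gripper": 0.8}]}}

```text
clock: 18.47
tcp_pos: [0.524, -0.0778, 0.1688]
ee_rot: [2.242, 2.197, 0.002]
contact_force: [0.4, -1.7, -0.0]
finger_gap: 0.0351
gripper_force: 35.2
```

Request:
{"api": "jog_arm", "payload": {"rows": [{"x": -0.034, "y": -0.002, "z": 0, "rx": 0, "ry": 0, "rz": -0.02, "gripper": 0.8}, {"x": -0.034, "y": -0.0025, "z": 0, "rx": 0, "ry": 0, "rz": -0.02, "gripper": 0.8}, {"x": -0.034, "y": -0.003, "z": 0, "rx": 0, "ry": 0, "rz": -0.02, "gripper": 0.8}, {"x": -0.034, "y": -0.004, "z": 0, "rx": 0, "ry": 0, "rz": -0.02, "gripper": 0.8}, {"x": -0.034, "y": -0.0045, "z": 0, "rx": 0, "ry": 0, "rz": -0.02, "gripper": 0.8}, {"x": -0.034, "y": -0.005, "z": 0, "rx": 0, "ry": 0, "rz": -0.02, "gripper": 0.8}, {"x": -0.034, "y": -0.0055, "z": 0, "rx": 0, "ry": 0, "rz": -0.02, "gripper": 0.8}, {"x": -0.034, "y": -0.006, "z": 0, "rx": 0, "ry": 0, "rz": -0.02, "gripper": 0.8}]}}

```text
clock: 19.13
tcp_pos: [0.499, -0.3526, 0.1678]
ee_rot: [2.105, 2.332, -0.001]
contact_force: [1.1, -0.5, -0.7]
finger_gap: 0.035
gripper_force: 35.2
```

Request:
{"api": "jog_arm", "payload": {"rows": [{"x": -0.03, "y": -0.006, "z": 0, "rx": 0, "ry": 0, "rz": -0.02, "gripper": 0.8}, {"x": -0.014, "y": -0.003, "z": 0, "rx": 0, "ry": 0, "rz": 0, "gripper": 0.8}, {"x": 0, "y": 0, "z": 0, "rx": 0, "ry": 0, "rz": 0, "gripper": 0.8}, {"x": 0, "y": 0, "z": 0, "rx": 0, "ry": 0, "rz": 0, "gripper": 0.8}, {"x": 0, "y": 0, "z": 0, "rx": 0, "ry": 0, "rz": 0, "gripper": 0.8}]}}

```text
clock: 19.55
tcp_pos: [0.496, -0.3935, 0.1677]
ee_rot: [-2.085, -2.35, -0.002]
contact_force: [0.2, 1.0, -1.3]
finger_gap: 0.0351
gripper_force: 35.2
```

```bash
python3 -c "
from h import *
t=inbin('r',-23,-32)
near([],'w8')
plan((*t,.0275,1.7,.02))"
```

```text
at [ 0.4962 -0.3933  0.1678] psi 1.691 tilt 0.05 t 19.6 gap 0.0352
-> [ 0.4976 -0.3926  0.0275] psi 1.7
   8 x {'x': 0.0001, 'y': 0.0002, 'z': 0.0175, 'rz': -0.0014}
```

View pics/w8.png

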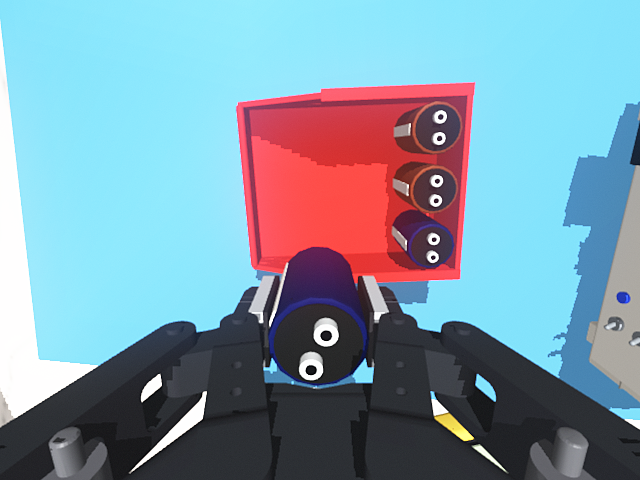

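The navy cap is held upright at (315,320). The red bin's floor is free, with its stock on the right at (430,130–240).

Request:
{"api": "jog_arm", "payload": {"rows": [{"x": 0.001, "y": 0.001, "z": 0.02, "rx": 0, "ry": 0, "rz": 0, "gripper": 0.8}, {"x": 0, "y": 0, "z": 0.028, "rx": 0, "ry": 0, "rz": 0, "gripper": 0.8}, {"x": 0, "y": 0, "z": 0.028, "rx": 0, "ry": 0, "rz": 0, "gripper": 0.8}, {"x": 0, "y": 0, "z": 0.025, "rx": 0, "ry": 0, "rz": 0, "gripper": 0.8}, {"x": 0, "y": 0, "z": 0.016, "rx": 0, "ry": 0, "rz": 0, "gripper": 0.8}, {"x": 0, "y": 0, "z": 0.01, "rx": 0, "ry": 0, "rz": 0, "gripper": 0.8}, {"x": 0, "y": 0, "z": 0.006, "rx": 0, "ry": 0, "rz": 0, "gripper": 0.8}, {"x": 0, "y": 0, "z": 0, "rx": 0, "ry": 0, "rz": 0, "gripper": 0.8}]}}

```text
clock: 20.27
tcp_pos: [0.4966, -0.3932, 0.034]
ee_rot: [-2.084, -2.349, -0.0]
contact_force: [0.1, 0.7, -0.1]
finger_gap: 0.0354
gripper_force: 35.2
```

Request:
{"api": "jog_arm", "payload": {"rows": [{"x": 0, "y": 0, "z": 0.003, "rx": 0, "ry": 0, "rz": 0, "gripper": 0.8}, {"x": 0, "y": 0, "z": 0.002, "rx": 0, "ry": 0, "rz": 0, "gripper": 0.8}, {"x": 0, "y": 0, "z": 0.0015, "rx": 0, "ry": 0, "rz": 0, "gripper": 0.8}, {"x": 0, "y": 0, "z": 0, "rx": 0, "ry": 0, "rz": 0, "gripper": 0.8}, {"x": 0, "y": 0, "z": 0, "rx": 0, "ry": 0, "rz": 0, "gripper": 0.8}]}}

```text
clock: 20.68
tcp_pos: [0.4966, -0.3945, 0.0284]
ee_rot: [2.087, 2.348, -0.0]
contact_force: [0.1, -0.6, -0.8]
finger_gap: 0.0351
gripper_force: 35.2
```

Request:
{"api": "jog_arm", "payload": {"rows": [{"x": 0, "y": 0, "z": 0.001, "rx": 0, "ry": 0, "rz": 0, "gripper": 0.8}, {"x": 0, "y": 0, "z": 0, "rx": 0, "ry": 0, "rz": 0, "gripper": 0.8}, {"x": 0, "y": 0, "z": 0, "rx": 0, "ry": 0, "rz": 0, "gripper": 0.8}]}}

```text
clock: 20.93
tcp_pos: [0.4964, -0.3944, 0.027]
ee_rot: [2.087, 2.348, -0.0]
contact_force: [0.2, -0.6, -0.9]
finger_gap: 0.0351
gripper_force: 35.2
```

Request:
{"api": "jog_arm", "payload": {"rows": [{"x": 0, "y": 0, "z": 0.001, "rx": 0, "ry": 0, "rz": 0, "gripper": 0.8}, {"x": 0, "y": 0, "z": 0.0005, "rx": 0, "ry": 0, "rz": 0, "gripper": 0.8}, {"x": 0, "y": 0, "z": 0, "rx": 0, "ry": 0, "rz": 0, "gripper": 0.8}, {"x": 0, "y": 0, "z": 0, "rx": 0, "ry": 0, "rz": 0, "gripper": 0.8}]}}

```text
clock: 21.27
tcp_pos: [0.4965, -0.3943, 0.0257]
ee_rot: [2.087, 2.348, -0.0]
contact_force: [-0.8, 0.3, 3.1]
finger_gap: 0.035
gripper_force: 35.5
```

Request:
{"api": "jog_arm", "payload": {"rows": [{"x": 0, "y": 0, "z": 0.0008, "rx": 0, "ry": 0, "rz": 0, "gripper": 0.8}, {"x": 0, "y": 0, "z": 0, "rx": 0, "ry": 0, "rz": 0, "gripper": 0.8}, {"x": 0, "y": 0, "z": 0, "rx": 0, "ry": 0, "rz": 0, "gripper": 0.8}]}}

```text
clock: 21.52
tcp_pos: [0.4965, -0.3944, 0.0257]
ee_rot: [2.086, 2.348, -0.001]
contact_force: [-3.4, 1.4, 10.1]
finger_gap: 0.035
gripper_force: 36.1
```

Contact is at the expected height. Release, retreat and fetch the brown cap.

Request:
{"api": "jog_arm", "payload": {"rows": [{"x": 0, "y": 0, "z": -0.0007, "rx": 0, "ry": 0, "rz": 0, "gripper": 0.8}, {"x": 0, "y": 0, "z": 0, "rx": 0, "ry": 0, "rz": 0, "gripper": 0.5}, {"x": 0, "y": 0, "z": 0, "rx": 0, "ry": 0, "rz": 0, "gripper": 0.42}, {"x": 0, "y": 0, "z": 0, "rx": 0, "ry": 0, "rz": 0, "gripper": 0.37}, {"x": 0, "y": 0, "z": 0, "rx": 0, "ry": 0, "rz": 0, "gripper": 0.37}, {"x": 0, "y": 0, "z": -0.015, "rx": 0, "ry": 0, "rz": 0, "gripper": 0.37}, {"x": 0, "y": 0, "z": -0.03, "rx": 0, "ry": 0, "rz": 0, "gripper": 0.37}, {"x": 0, "y": 0, "z": -0.04, "rx": 0, "ry": 0, "rz": 0, "gripper": 0.37}]}}

```text
clock: 22.18
tcp_pos: [0.4947, -0.3934, 0.1084]
ee_rot: [-2.082, -2.344, 0.0]
contact_force: [0.4, -0.5, -0.3]
finger_gap: 0.0536
gripper_force: 0.0
```

Request:
{"api": "jog_arm", "payload": {"rows": [{"x": 0, "y": 0, "z": -0.04, "rx": 0, "ry": 0, "rz": 0, "gripper": 0.37}, {"x": 0, "y": 0, "z": 0, "rx": 0, "ry": 0, "rz": 0, "gripper": 0.37}]}}

```text
clock: 22.35
tcp_pos: [0.5004, -0.3953, 0.1583]
ee_rot: [2.079, 2.34, 0.003]
contact_force: [1.7, 0.1, 0.0]
finger_gap: 0.0536
gripper_force: 0.0
```

```bash
python3 -c "
from h import *
near([('cap_navy_c','cap',[0])],'w9')
plan((.427,-.1228,.15,1.5))"
```

```text
cap_navy_c 0.79 [310. 231.] [ 0.4955 -0.3947  0.0723] miss 0.031
at [ 0.4974 -0.3948  0.1522] psi 1.688 tilt 0.22 t 22.45 gap 0.0537
-> [ 0.427  -0.1228  0.15  ] psi 1.5
   1 x {'x': 0.0348, 'y': -0.0047, 'z': 0.0003, 'rz': 0.03}
   1 x {'x': 0.0347, 'y': -0.0056, 'z': 0.0003, 'rz': 0.03}
   1 x {'x': 0.0345, 'y': -0.0064, 'z': 0.0003, 'rz': 0.03}
   1 x {'x': 0.0344, 'y': -0.0072, 'z': 0.0003, 'rz': 0.03}
   1 x {'x': 0.0342, 'y': -0.008, 'z': 0.0003, 'rz': 0.03}
   1 x {'x': 0.034, 'y': -0.0088, 'z': 0.0003, 'rz': 0.03}
   1 x {'x': 0.0338, 'y': -0.0096, 'z': 0.0003, 'rz': 0.03}
   1 x {'x': 0.0335, 'y': -0.0104, 'z': 0.0003, 'rz': 0.03}
```

View pics/w9.png

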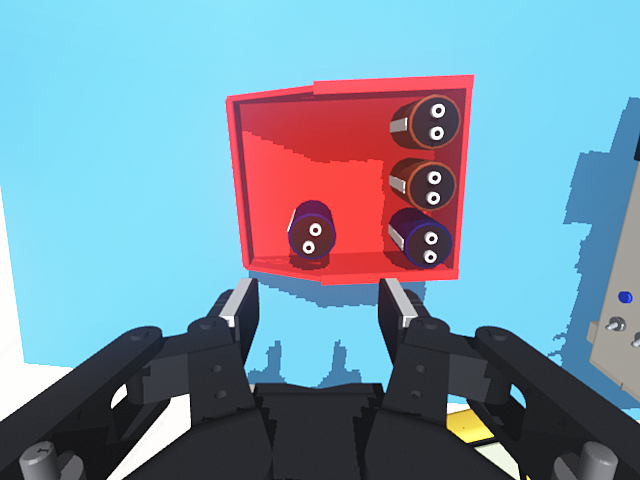

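The navy cap stands upright on the red bin's floor at (312,232), clear of the stock. Now the brown cap.

Request:
{"api": "jog_arm", "payload": {"rows": [{"x": 0.035, "y": -0.0047, "z": 0, "rx": 0, "ry": 0, "rz": 0.03, "gripper": 0.37}, {"x": 0.035, "y": -0.0056, "z": 0, "rx": 0, "ry": 0, "rz": 0.03, "gripper": 0.37}, {"x": 0.0345, "y": -0.0064, "z": 0, "rx": 0, "ry": 0, "rz": 0.03, "gripper": 0.37}, {"x": 0.0345, "y": -0.0072, "z": 0, "rx": 0, "ry": 0, "rz": 0.03, "gripper": 0.37}, {"x": 0.034, "y": -0.008, "z": 0, "rx": 0, "ry": 0, "rz": 0.03, "gripper": 0.37}, {"x": 0.034, "y": -0.0088, "z": 0, "rx": 0, "ry": 0, "rz": 0.03, "gripper": 0.37}, {"x": 0.034, "y": -0.0096, "z": 0, "rx": 0, "ry": 0, "rz": 0.03, "gripper": 0.37}, {"x": 0.0335, "y": -0.0104, "z": 0, "rx": 0, "ry": 0, "rz": 0.03, "gripper": 0.37}]}}

```text
clock: 23.12
tcp_pos: [0.4242, -0.1203, 0.1491]
ee_rot: [-2.299, -2.138, 0.002]
contact_force: [0.5, 0.6, 0.4]
finger_gap: 0.0539
gripper_force: 0.0
```

Request:
{"api": "jog_arm", "payload": {"rows": [{"x": 0, "y": 0, "z": 0, "rx": 0, "ry": 0, "rz": 0, "gripper": 0.37}, {"x": 0, "y": 0, "z": 0, "rx": 0, "ry": 0, "rz": 0, "gripper": 0.37}, {"x": 0, "y": 0, "z": 0, "rx": 0, "ry": 0, "rz": 0, "gripper": 0.37}]}}

```text
clock: 23.37
tcp_pos: [0.4256, -0.1222, 0.1497]
ee_rot: [-2.297, -2.141, 0.001]
contact_force: [-0.2, -0.5, 0.1]
finger_gap: 0.0539
gripper_force: 0.0
```

```bash
python3 -c "
from h import *
near([('cap_brown_c','cap',[0])],'w10')
plan((.427,-.1228,.02,1.5,.02))"
```

```text
cap_brown_c 0.71 [321. 237.] [ 0.4274 -0.1251  0.0611] miss 0.041
at [ 0.4259 -0.1229  0.1497] psi 1.498 tilt 0.06 t 23.47 gap 0.0542
-> [ 0.427  -0.1228  0.02  ] psi 1.5
   7 x {'x': 0.0, 'y': 0.0002, 'z': 0.0185, 'rz': -0.0003}
```

Request:
{"api": "jog_arm", "payload": {"rows": [{"x": -0.001, "y": 0.001, "z": 0.02, "rx": 0, "ry": 0, "rz": 0, "gripper": 0.37}, {"x": 0, "y": 0, "z": 0.025, "rx": 0, "ry": 0, "rz": 0, "gripper": 0.37}, {"x": 0, "y": 0, "z": 0.025, "rx": 0, "ry": 0, "rz": 0, "gripper": 0.37}, {"x": 0, "y": 0, "z": 0.02, "rx": 0, "ry": 0, "rz": 0, "gripper": 0.37}, {"x": 0, "y": 0, "z": 0.02, "rx": 0, "ry": 0, "rz": 0, "gripper": 0.37}, {"x": 0, "y": 0, "z": 0.018, "rx": 0, "ry": 0, "rz": 0, "gripper": 0.37}, {"x": 0, "y": 0, "z": 0, "rx": 0, "ry": 0, "rz": 0, "gripper": 0.37}]}}

```text
clock: 24.05
tcp_pos: [0.4253, -0.1234, 0.0194]
ee_rot: [-2.297, -2.137, 0.004]
contact_force: [-0.2, 1.0, 0.9]
finger_gap: 0.0538
gripper_force: 0.0
```

Request:
{"api": "jog_arm", "payload": {"rows": [{"x": 0, "y": 0, "z": 0, "rx": 0, "ry": 0, "rz": 0, "gripper": 0.45}, {"x": 0, "y": 0, "z": 0, "rx": 0, "ry": 0, "rz": 0, "gripper": 0.55}, {"x": 0, "y": 0, "z": 0, "rx": 0, "ry": 0, "rz": 0, "gripper": 0.65}, {"x": 0, "y": 0, "z": 0, "rx": 0, "ry": 0, "rz": 0, "gripper": 0.8}, {"x": 0, "y": 0, "z": 0, "rx": 0, "ry": 0, "rz": 0, "gripper": 0.8}, {"x": 0, "y": 0, "z": 0, "rx": 0, "ry": 0, "rz": 0, "gripper": 0.8}]}}

```text
clock: 24.55
tcp_pos: [0.4273, -0.1231, 0.0231]
ee_rot: [2.298, 2.14, 0.001]
contact_force: [-0.1, -1.4, 5.4]
finger_gap: 0.0356
gripper_force: 35.2
```

```bash
python3 -c "
from h import *
t=inbin('r',-23,30);print(t)
x,y,z=arm.read_state()['tcp_pos']
plan((x,y,.17,None,.03),(*t,.17,1.7,.035))"
```

```text
[ 0.48822272 -0.33132845]
at [ 0.4273 -0.1231  0.0231] psi 1.5 tilt 0.08 t 24.55 gap 0.0356
-> [ 0.4273 -0.1231  0.17  ] psi 1.5
   5 x {'x': 0.0, 'y': 0.0, 'z': -0.0294, 'rz': 0.0}
-> [ 0.4882 -0.3313  0.17  ] psi 1.7
   1 x {'x': -0.029, 'y': 0.0108, 'z': 0.0, 'rz': -0.0364}
   1 x {'x': -0.0293, 'y': 0.01, 'z': 0.0, 'rz': -0.0364}
   1 x {'x': -0.0296, 'y': 0.0091, 'z': 0.0, 'rz': -0.0364}
   1 x {'x': -0.0299, 'y': 0.0083, 'z': 0.0, 'rz': -0.0364}
   1 x {'x': -0.0301, 'y': 0.0074, 'z': 0.0, 'rz': -0.0364}
   1 x {'x': -0.0303, 'y': 0.0065, 'z': 0.0, 'rz': -0.0364}
   1 x {'x': -0.0305, 'y': 0.0057, 'z': 0.0, 'rz': -0.0364}
```

Request:
{"api": "jog_arm", "payload": {"rows": [{"x": 0, "y": 0, "z": -0.015, "rx": 0, "ry": 0, "rz": 0, "gripper": 0.8}, {"x": 0, "y": 0, "z": -0.03, "rx": 0, "ry": 0, "rz": 0, "gripper": 0.8}, {"x": 0, "y": 0, "z": -0.036, "rx": 0, "ry": 0, "rz": 0, "gripper": 0.8}, {"x": 0, "y": 0, "z": -0.036, "rx": 0, "ry": 0, "rz": 0, "gripper": 0.8}, {"x": 0, "y": 0, "z": -0.03, "rx": 0, "ry": 0, "rz": 0, "gripper": 0.8}, {"x": -0.02, "y": 0.0075, "z": 0, "rx": 0, "ry": 0, "rz": -0.036, "gripper": 0.8}, {"x": -0.03, "y": 0.0105, "z": 0, "rx": 0, "ry": 0, "rz": -0.036, "gripper": 0.8}, {"x": -0.03, "y": 0.0095, "z": 0, "rx": 0, "ry": 0, "rz": -0.036, "gripper": 0.8}]}}

```text
clock: 25.22
tcp_pos: [0.4516, -0.2046, 0.1707]
ee_rot: [2.2, 2.239, -0.0]
contact_force: [0.8, -0.1, -0.6]
finger_gap: 0.0351
gripper_force: 35.2
```

Request:
{"api": "jog_arm", "payload": {"rows": [{"x": -0.03, "y": 0.0085, "z": 0, "rx": 0, "ry": 0, "rz": -0.036, "gripper": 0.8}, {"x": -0.03, "y": 0.0075, "z": 0, "rx": 0, "ry": 0, "rz": -0.036, "gripper": 0.8}, {"x": -0.03, "y": 0.0065, "z": 0, "rx": 0, "ry": 0, "rz": -0.036, "gripper": 0.8}, {"x": -0.025, "y": 0.005, "z": 0, "rx": 0, "ry": 0, "rz": -0.036, "gripper": 0.8}, {"x": -0.014, "y": 0.003, "z": 0, "rx": 0, "ry": 0, "rz": 0, "gripper": 0.8}, {"x": 0, "y": 0, "z": 0, "rx": 0, "ry": 0, "rz": 0, "gripper": 0.8}, {"x": 0, "y": 0, "z": 0, "rx": 0, "ry": 0, "rz": 0, "gripper": 0.8}, {"x": 0, "y": 0, "z": 0, "rx": 0, "ry": 0, "rz": 0, "gripper": 0.8}]}}

```text
clock: 25.88
tcp_pos: [0.4895, -0.3293, 0.1694]
ee_rot: [-2.074, -2.359, -0.001]
contact_force: [-0.4, 0.7, -0.0]
finger_gap: 0.0356
gripper_force: 35.2
```

```bash
python3 -c "
from h import *
t=inbin('r',-23,30)
plan((*t,.0285,1.7,.02))"
```

```text
at [ 0.4895 -0.3293  0.1694] psi 1.699 tilt 0.06 t 25.88 gap 0.0356
-> [ 0.4882 -0.3313  0.0285] psi 1.7
   8 x {'x': -0.0002, 'y': -0.0002, 'z': 0.0176, 'rz': -0.0001}
```

Request:
{"api": "jog_arm", "payload": {"rows": [{"x": -0.001, "y": -0.001, "z": 0.02, "rx": 0, "ry": 0, "rz": 0, "gripper": 0.8}, {"x": -0.001, "y": 0, "z": 0.028, "rx": 0, "ry": 0, "rz": 0, "gripper": 0.8}, {"x": 0, "y": 0, "z": 0.028, "rx": 0, "ry": 0, "rz": 0, "gripper": 0.8}, {"x": 0, "y": 0, "z": 0.025, "rx": 0, "ry": 0, "rz": 0, "gripper": 0.8}, {"x": 0, "y": 0, "z": 0.016, "rx": 0, "ry": 0, "rz": 0, "gripper": 0.8}, {"x": 0, "y": 0, "z": 0.01, "rx": 0, "ry": 0, "rz": 0, "gripper": 0.8}, {"x": 0, "y": 0, "z": 0.006, "rx": 0, "ry": 0, "rz": 0, "gripper": 0.8}, {"x": 0, "y": 0, "z": 0, "rx": 0, "ry": 0, "rz": 0, "gripper": 0.8}]}}

```text
clock: 26.55
tcp_pos: [0.4888, -0.3319, 0.036]
ee_rot: [-2.074, -2.358, 0.0]
contact_force: [0.2, -0.1, -0.7]
finger_gap: 0.0349
gripper_force: 35.2
```

Request:
{"api": "jog_arm", "payload": {"rows": [{"x": 0, "y": 0, "z": 0.003, "rx": 0, "ry": 0, "rz": 0, "gripper": 0.8}, {"x": 0, "y": 0, "z": 0.002, "rx": 0, "ry": 0, "rz": 0, "gripper": 0.8}, {"x": 0, "y": 0, "z": 0.0015, "rx": 0, "ry": 0, "rz": 0, "gripper": 0.8}, {"x": 0, "y": 0, "z": 0.001, "rx": 0, "ry": 0, "rz": 0, "gripper": 0.8}, {"x": 0, "y": 0, "z": 0, "rx": 0, "ry": 0, "rz": 0, "gripper": 0.8}, {"x": 0, "y": 0, "z": 0, "rx": 0, "ry": 0, "rz": 0, "gripper": 0.8}]}}

```text
clock: 27.05
tcp_pos: [0.4891, -0.3329, 0.0291]
ee_rot: [2.076, 2.358, 0.0]
contact_force: [-0.5, 0.1, -0.8]
finger_gap: 0.0352
gripper_force: 35.2
```

Request:
{"api": "jog_arm", "payload": {"rows": [{"x": 0, "y": 0, "z": 0.001, "rx": 0, "ry": 0, "rz": 0, "gripper": 0.8}, {"x": 0, "y": 0, "z": 0.001, "rx": 0, "ry": 0, "rz": 0, "gripper": 0.8}, {"x": 0, "y": 0, "z": 0, "rx": 0, "ry": 0, "rz": 0, "gripper": 0.8}, {"x": 0, "y": 0, "z": 0, "rx": 0, "ry": 0, "rz": 0, "gripper": 0.8}]}}

```text
clock: 27.38
tcp_pos: [0.4891, -0.3329, 0.0272]
ee_rot: [2.076, 2.358, -0.0]
contact_force: [-0.9, -0.2, 2.2]
finger_gap: 0.0353
gripper_force: 35.4
```

Request:
{"api": "jog_arm", "payload": {"rows": [{"x": 0, "y": 0, "z": 0.0007, "rx": 0, "ry": 0, "rz": 0, "gripper": 0.8}, {"x": 0, "y": 0, "z": 0, "rx": 0, "ry": 0, "rz": 0, "gripper": 0.8}, {"x": 0, "y": 0, "z": 0, "rx": 0, "ry": 0, "rz": 0, "gripper": 0.8}]}}

```text
clock: 27.63
tcp_pos: [0.4892, -0.3329, 0.0271]
ee_rot: [2.075, 2.358, -0.001]
contact_force: [-2.9, 1.5, 9.7]
finger_gap: 0.0352
gripper_force: 36.3
```

Request:
{"api": "jog_arm", "payload": {"rows": [{"x": 0, "y": 0, "z": -0.0007, "rx": 0, "ry": 0, "rz": 0, "gripper": 0.8}, {"x": 0, "y": 0, "z": 0, "rx": 0, "ry": 0, "rz": 0, "gripper": 0.5}, {"x": 0, "y": 0, "z": 0, "rx": 0, "ry": 0, "rz": 0, "gripper": 0.42}, {"x": 0, "y": 0, "z": 0, "rx": 0, "ry": 0, "rz": 0, "gripper": 0.37}, {"x": 0, "y": 0, "z": 0, "rx": 0, "ry": 0, "rz": 0, "gripper": 0.37}, {"x": 0, "y": 0, "z": -0.015, "rx": 0, "ry": 0, "rz": 0, "gripper": 0.37}, {"x": 0, "y": 0, "z": -0.03, "rx": 0, "ry": 0, "rz": 0, "gripper": 0.37}, {"x": 0, "y": 0, "z": -0.04, "rx": 0, "ry": 0, "rz": 0, "gripper": 0.37}]}}

```text
clock: 28.3
tcp_pos: [0.4872, -0.332, 0.1102]
ee_rot: [-2.071, -2.354, 0.001]
contact_force: [0.2, -0.9, -0.5]
finger_gap: 0.054
gripper_force: 0.0
```

Request:
{"api": "jog_arm", "payload": {"rows": [{"x": 0, "y": 0, "z": -0.04, "rx": 0, "ry": 0, "rz": 0, "gripper": 0.37}, {"x": 0, "y": 0, "z": 0, "rx": 0, "ry": 0, "rz": 0, "gripper": 0.37}]}}

```text
clock: 28.47
tcp_pos: [0.4929, -0.3335, 0.1593]
ee_rot: [2.068, 2.351, 0.004]
contact_force: [3.0, 0.6, -0.0]
finger_gap: 0.0537
gripper_force: 0.0
```

```bash
python3 -c "
from h import *
near([('cap_brown_c','cap',[0]),('cap_navy_c','cap',[0])],'w11')
plan((.531,-.16,.15,1.38))"
```

```text
cap_brown_c 0.81 [308. 232.] [ 0.4883 -0.3341  0.0928] miss 0.023
cap_navy_c 0.76 [310. 300.] [ 0.4953 -0.3955  0.1922] miss 0.05
at [ 0.4888 -0.333   0.152 ] psi 1.698 tilt 0.04 t 28.62 gap 0.0541
-> [ 0.531 -0.16   0.15 ] psi 1.38
   1 x {'x': 0.0333, 'y': 0.0128, 'z': 0.0004, 'rz': 0.0809}
   1 x {'x': 0.034, 'y': 0.0106, 'z': 0.0004, 'rz': 0.0809}
   1 x {'x': 0.0346, 'y': 0.0084, 'z': 0.0004, 'rz': 0.0809}
   1 x {'x': 0.0351, 'y': 0.0062, 'z': 0.0004, 'rz': 0.0809}
   1 x {'x': 0.0354, 'y': 0.004, 'z': 0.0004, 'rz': 0.0809}
```

View pics/w11.png

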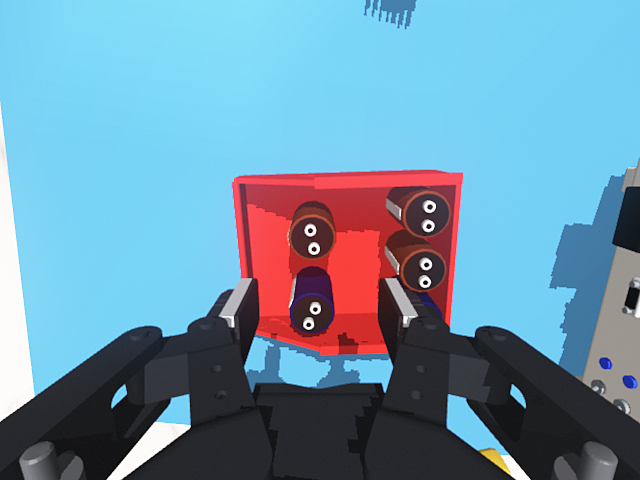

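Both caps stand upright in the red bin at (312,232) and (312,302). Next is the heat sink.

Request:
{"api": "jog_arm", "payload": {"rows": [{"x": 0.033, "y": 0.013, "z": 0, "rx": 0, "ry": 0, "rz": 0.081, "gripper": 0.33}, {"x": 0.034, "y": 0.0105, "z": 0, "rx": 0, "ry": 0, "rz": 0.081, "gripper": 0.33}, {"x": 0.0345, "y": 0.0085, "z": 0, "rx": 0, "ry": 0, "rz": 0.081, "gripper": 0.33}, {"x": 0.035, "y": 0.006, "z": 0, "rx": 0, "ry": 0, "rz": 0.081, "gripper": 0.33}, {"x": 0.035, "y": 0.004, "z": 0, "rx": 0, "ry": 0, "rz": 0.081, "gripper": 0.33}, {"x": 0, "y": 0, "z": 0, "rx": 0, "ry": 0, "rz": 0, "gripper": 0.33}, {"x": 0, "y": 0, "z": 0, "rx": 0, "ry": 0, "rz": 0, "gripper": 0.33}, {"x": 0, "y": 0, "z": 0, "rx": 0, "ry": 0, "rz": 0, "gripper": 0.33}]}}

```text
clock: 29.28
tcp_pos: [0.5303, -0.161, 0.1506]
ee_rot: [-2.421, -2.0, 0.003]
contact_force: [0.3, -0.0, -1.0]
finger_gap: 0.0572
gripper_force: 0.0
```

```bash
python3 -c "
from h import *
near([('heatsink_c','heatsink',[1.2,1.38,1.5])],'w12')
plan((.531,-.1228,.08,1.385),(.531,-.1228,.011,1.385,.015))"
```

```text
heatsink_c 0.86 [310. 181.] [ 0.5313 -0.1248  1.3831] miss 0.04
at [ 0.5303 -0.1622  0.1509] psi 1.378 tilt 0.11 t 29.38 gap 0.0571
-> [ 0.531  -0.1228  0.08  ] psi 1.385
   2 x {'x': 0.0129, 'y': -0.0023, 'z': 0.0236, 'rz': -0.0029}
   1 x {'x': 0.013, 'y': -0.0022, 'z': 0.0236, 'rz': -0.0029}
-> [ 0.531  -0.1228  0.011 ] psi 1.385
   5 x {'x': 0.0, 'y': 0.0, 'z': 0.0138, 'rz': 0.0}
```

View pics/w12.png

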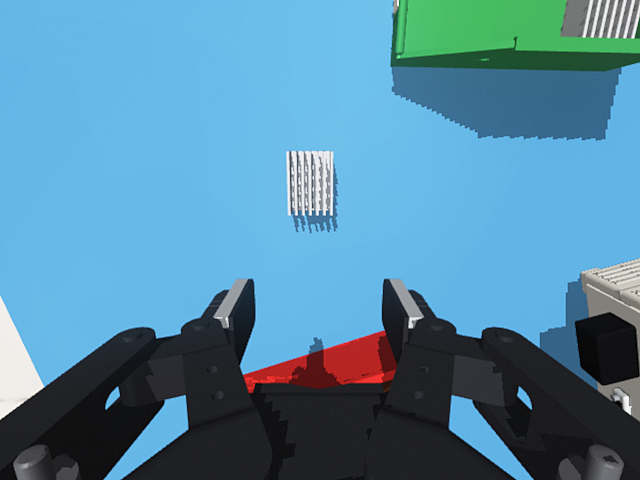

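The heat sink is at (310,183), aligned with the fingers, and matches the estimate.

Request:
{"api": "jog_arm", "payload": {"rows": [{"x": 0.0127, "y": -0.0022, "z": 0.0236, "rx": 0, "ry": 0, "rz": -0.003, "gripper": 0.33}, {"x": 0.0127, "y": -0.0022, "z": 0.0236, "rx": 0, "ry": 0, "rz": -0.003, "gripper": 0.33}, {"x": 0.0127, "y": -0.0022, "z": 0.0236, "rx": 0, "ry": 0, "rz": -0.003, "gripper": 0.33}, {"x": 0, "y": 0, "z": 0, "rx": 0, "ry": 0, "rz": 0, "gripper": 0.33}, {"x": 0, "y": 0, "z": 0, "rx": 0, "ry": 0, "rz": 0, "gripper": 0.33}, {"x": 0, "y": 0, "z": 0, "rx": 0, "ry": 0, "rz": 0, "gripper": 0.33}]}}

```text
clock: 29.88
tcp_pos: [0.5321, -0.1235, 0.0817]
ee_rot: [2.417, 2.006, -0.0]
contact_force: [0.3, -0.2, 0.1]
finger_gap: 0.0573
gripper_force: 0.0
```

```bash
python3 -c "
from h import *
plan((.5312,-.1240,.0105,1.383,.015))"
```

```text
at [ 0.5321 -0.1235  0.0817] psi 1.385 tilt 0.04 t 29.88 gap 0.0573
-> [ 0.5312 -0.124   0.0105] psi 1.383
   5 x {'x': -0.0001, 'y': -0.0002, 'z': 0.0142, 'rz': 0.0006}
```

Request:
{"api": "jog_arm", "payload": {"rows": [{"x": -0.0005, "y": -0.0008, "z": 0.0142, "rx": 0, "ry": 0, "rz": 0, "gripper": 0.33}, {"x": 0, "y": 0, "z": 0.0142, "rx": 0, "ry": 0, "rz": 0, "gripper": 0.33}, {"x": 0, "y": 0, "z": 0.0142, "rx": 0, "ry": 0, "rz": 0, "gripper": 0.33}, {"x": 0, "y": 0, "z": 0.0142, "rx": 0, "ry": 0, "rz": 0, "gripper": 0.33}, {"x": 0, "y": 0, "z": 0.0142, "rx": 0, "ry": 0, "rz": 0, "gripper": 0.33}, {"x": 0, "y": 0, "z": 0, "rx": 0, "ry": 0, "rz": 0, "gripper": 0.33}]}}

```text
clock: 30.38
tcp_pos: [0.5305, -0.124, 0.0093]
ee_rot: [-2.418, -2.005, 0.002]
contact_force: [0.6, 0.2, 0.4]
finger_gap: 0.0572
gripper_force: 0.0
```

Request:
{"api": "jog_arm", "payload": {"rows": [{"x": 0, "y": 0, "z": 0, "rx": 0, "ry": 0, "rz": 0, "gripper": 0.45}, {"x": 0, "y": 0, "z": 0, "rx": 0, "ry": 0, "rz": 0, "gripper": 0.55}, {"x": 0, "y": 0, "z": 0, "rx": 0, "ry": 0, "rz": 0, "gripper": 0.65}, {"x": 0, "y": 0, "z": 0, "rx": 0, "ry": 0, "rz": 0, "gripper": 0.8}, {"x": 0, "y": 0, "z": 0, "rx": 0, "ry": 0, "rz": 0, "gripper": 0.8}, {"x": 0, "y": 0, "z": 0, "rx": 0, "ry": 0, "rz": 0, "gripper": 0.8}]}}

```text
clock: 30.88
tcp_pos: [0.532, -0.1229, 0.0116]
ee_rot: [2.415, 2.006, 0.002]
contact_force: [-1.3, -1.1, 7.1]
finger_gap: 0.035
gripper_force: 36.1
```

```bash
python3 -c "
from h import *
t=inbin('g',-25,0);print(t)
x,y,z=arm.read_state()['tcp_pos']
plan((x,y,.15,None,.03),(*t,.15,1.37,.03))"
```

```text
[0.68272348 0.00988918]
at [ 0.532  -0.1229  0.0116] psi 1.386 tilt 0.16 t 30.88 gap 0.035
-> [ 0.532  -0.1229  0.15  ] psi 1.386
   5 x {'x': 0.0, 'y': 0.0, 'z': -0.0277, 'rz': 0.0}
-> [0.6827 0.0099 0.15  ] psi 1.37
   1 x {'x': 0.0226, 'y': 0.0177, 'z': 0.0, 'rz': 0.003}
   1 x {'x': 0.0226, 'y': 0.0176, 'z': 0.0, 'rz': 0.003}
   1 x {'x': 0.0227, 'y': 0.0176, 'z': 0.0, 'rz': 0.003}
   1 x {'x': 0.0227, 'y': 0.0175, 'z': 0.0, 'rz': 0.003}
   1 x {'x': 0.0228, 'y': 0.0175, 'z': 0.0, 'rz': 0.003}
   2 x {'x': 0.0228, 'y': 0.0174, 'z': 0.0, 'rz': 0.003}
```

Place contact is expected at z ≈ 15.6 mm.

Request:
{"api": "jog_arm", "payload": {"rows": [{"x": 0, "y": 0, "z": -0.015, "rx": 0, "ry": 0, "rz": 0, "gripper": 0.8}, {"x": 0, "y": 0, "z": -0.028, "rx": 0, "ry": 0, "rz": 0, "gripper": 0.8}, {"x": 0, "y": 0, "z": -0.034, "rx": 0, "ry": 0, "rz": 0, "gripper": 0.8}, {"x": 0, "y": 0, "z": -0.034, "rx": 0, "ry": 0, "rz": 0, "gripper": 0.8}, {"x": 0, "y": 0, "z": -0.028, "rx": 0, "ry": 0, "rz": 0, "gripper": 0.8}, {"x": 0.0227, "y": 0.0176, "z": 0, "rx": 0, "ry": 0, "rz": 0.003, "gripper": 0.8}, {"x": 0.0227, "y": 0.0176, "z": 0, "rx": 0, "ry": 0, "rz": 0.003, "gripper": 0.8}, {"x": 0.0227, "y": 0.0176, "z": 0, "rx": 0, "ry": 0, "rz": 0.003, "gripper": 0.8}]}}

```text
clock: 31.55
tcp_pos: [0.5964, -0.0653, 0.1508]
ee_rot: [2.423, 1.996, 0.002]
contact_force: [-0.5, -0.6, -1.2]
finger_gap: 0.0351
gripper_force: 35.2
```

Request:
{"api": "jog_arm", "payload": {"rows": [{"x": 0.0227, "y": 0.0175, "z": 0, "rx": 0, "ry": 0, "rz": 0.003, "gripper": 0.8}, {"x": 0.0227, "y": 0.0175, "z": 0, "rx": 0, "ry": 0, "rz": 0.003, "gripper": 0.8}, {"x": 0.0227, "y": 0.0175, "z": 0, "rx": 0, "ry": 0, "rz": 0.003, "gripper": 0.8}, {"x": 0.0227, "y": 0.0175, "z": 0, "rx": 0, "ry": 0, "rz": 0.003, "gripper": 0.8}, {"x": 0, "y": 0, "z": 0, "rx": 0, "ry": 0, "rz": 0, "gripper": 0.8}, {"x": 0, "y": 0, "z": 0, "rx": 0, "ry": 0, "rz": 0, "gripper": 0.8}, {"x": 0, "y": 0, "z": 0, "rx": 0, "ry": 0, "rz": 0, "gripper": 0.8}, {"x": 0, "y": 0, "z": 0, "rx": 0, "ry": 0, "rz": 0, "gripper": 0.8}]}}

```text
clock: 32.22
tcp_pos: [0.6809, 0.0089, 0.1493]
ee_rot: [2.433, 1.986, -0.002]
contact_force: [1.1, -0.1, -0.2]
finger_gap: 0.035
gripper_force: 35.2
```

```bash
python3 -c "
from h import *
t=inbin('g',-25,0)
save('wrist','w13')
plan((*t,.0195,1.37,.02))"
```

```text
at [0.6811 0.0089 0.1494] psi 1.369 tilt 0.06 t 32.27 gap 0.0348
-> [0.6827 0.0099 0.0195] psi 1.37
   7 x {'x': 0.0002, 'y': 0.0002, 'z': 0.0186, 'rz': -0.0002}
```

View pics/w13.png

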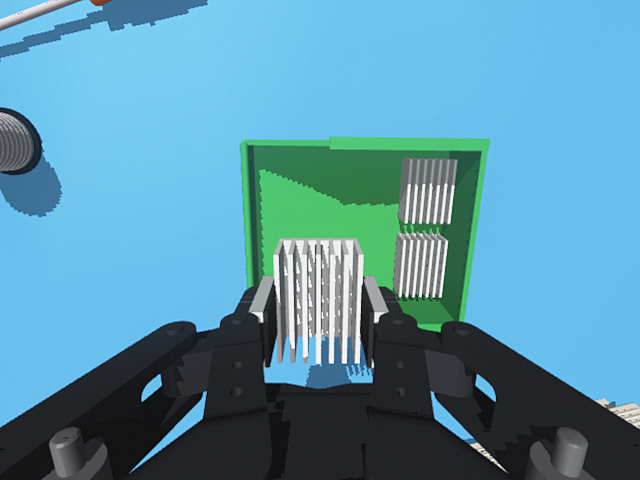

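The heat sink is held level at (318,300), over the green bin's free floor and in front of the stock at (425,225).

Request:
{"api": "jog_arm", "payload": {"rows": [{"x": 0.001, "y": 0.001, "z": 0.025, "rx": 0, "ry": 0, "rz": 0, "gripper": 0.8}, {"x": 0, "y": 0, "z": 0.028, "rx": 0, "ry": 0, "rz": 0, "gripper": 0.8}, {"x": 0, "y": 0, "z": 0.028, "rx": 0, "ry": 0, "rz": 0, "gripper": 0.8}, {"x": 0, "y": 0, "z": 0.02, "rx": 0, "ry": 0, "rz": 0, "gripper": 0.8}, {"x": 0, "y": 0, "z": 0.012, "rx": 0, "ry": 0, "rz": 0, "gripper": 0.8}, {"x": 0, "y": 0, "z": 0.008, "rx": 0, "ry": 0, "rz": 0, "gripper": 0.8}, {"x": 0, "y": 0, "z": 0.004, "rx": 0, "ry": 0, "rz": 0, "gripper": 0.8}, {"x": 0, "y": 0, "z": 0, "rx": 0, "ry": 0, "rz": 0, "gripper": 0.8}]}}

```text
clock: 32.93
tcp_pos: [0.6829, 0.0109, 0.0242]
ee_rot: [2.433, 1.988, 0.0]
contact_force: [0.7, 0.3, -0.3]
finger_gap: 0.035
gripper_force: 35.3
```

Request:
{"api": "jog_arm", "payload": {"rows": [{"x": 0, "y": 0, "z": 0.003, "rx": 0, "ry": 0, "rz": 0, "gripper": 0.8}, {"x": 0, "y": 0, "z": 0.002, "rx": 0, "ry": 0, "rz": 0, "gripper": 0.8}, {"x": 0, "y": 0, "z": 0.001, "rx": 0, "ry": 0, "rz": 0, "gripper": 0.8}, {"x": 0, "y": 0, "z": 0, "rx": 0, "ry": 0, "rz": 0, "gripper": 0.8}, {"x": 0, "y": 0, "z": 0, "rx": 0, "ry": 0, "rz": 0, "gripper": 0.8}]}}

```text
clock: 33.35
tcp_pos: [0.683, 0.0113, 0.0185]
ee_rot: [2.432, 1.988, 0.001]
contact_force: [0.2, -0.5, -0.7]
finger_gap: 0.0354
gripper_force: 35.3
```

Request:
{"api": "jog_arm", "payload": {"rows": [{"x": 0, "y": 0, "z": 0.001, "rx": 0, "ry": 0, "rz": 0, "gripper": 0.8}, {"x": 0, "y": 0, "z": 0.001, "rx": 0, "ry": 0, "rz": 0, "gripper": 0.8}, {"x": 0, "y": 0, "z": 0, "rx": 0, "ry": 0, "rz": 0, "gripper": 0.8}, {"x": 0, "y": 0, "z": 0, "rx": 0, "ry": 0, "rz": 0, "gripper": 0.8}]}}

```text
clock: 33.68
tcp_pos: [0.6828, 0.0112, 0.016]
ee_rot: [-2.432, -1.988, 0.0]
contact_force: [-0.3, -0.1, -0.5]
finger_gap: 0.0353
gripper_force: 35.3
```

Request:
{"api": "jog_arm", "payload": {"rows": [{"x": 0, "y": 0, "z": 0.001, "rx": 0, "ry": 0, "rz": 0, "gripper": 0.8}, {"x": 0, "y": 0, "z": 0, "rx": 0, "ry": 0, "rz": 0, "gripper": 0.8}, {"x": 0, "y": 0, "z": 0, "rx": 0, "ry": 0, "rz": 0, "gripper": 0.8}]}}

```text
clock: 33.93
tcp_pos: [0.6829, 0.0113, 0.0157]
ee_rot: [2.432, 1.988, 0.0]
contact_force: [-2.1, -0.2, 5.0]
finger_gap: 0.035
gripper_force: 36.0
```

Request:
{"api": "jog_arm", "payload": {"rows": [{"x": 0, "y": 0, "z": 0, "rx": 0, "ry": 0, "rz": 0, "gripper": 0.5}, {"x": 0, "y": 0, "z": 0, "rx": 0, "ry": 0, "rz": 0, "gripper": 0.42}, {"x": 0, "y": 0, "z": 0, "rx": 0, "ry": 0, "rz": 0, "gripper": 0.37}, {"x": 0, "y": 0, "z": 0, "rx": 0, "ry": 0, "rz": 0, "gripper": 0.37}, {"x": 0, "y": 0, "z": -0.015, "rx": 0, "ry": 0, "rz": 0, "gripper": 0.37}, {"x": 0, "y": 0, "z": -0.03, "rx": 0, "ry": 0, "rz": 0, "gripper": 0.37}, {"x": 0, "y": 0, "z": -0.04, "rx": 0, "ry": 0, "rz": 0, "gripper": 0.37}, {"x": 0, "y": 0, "z": -0.04, "rx": 0, "ry": 0, "rz": 0, "gripper": 0.37}]}}

```text
clock: 34.6
tcp_pos: [0.682, 0.0112, 0.1404]
ee_rot: [-2.431, -1.987, 0.003]
contact_force: [1.1, 0.1, 0.6]
finger_gap: 0.0539
gripper_force: 0.0
```

Request:
{"api": "jog_arm", "payload": {"rows": [{"x": -0.03, "y": -0.008, "z": -0.02, "rx": 0, "ry": 0, "rz": 0, "gripper": 0.37}, {"x": -0.04, "y": -0.01, "z": -0.02, "rx": 0, "ry": 0, "rz": 0, "gripper": 0.37}, {"x": -0.04, "y": -0.01, "z": 0, "rx": 0, "ry": 0, "rz": 0, "gripper": 0.37}, {"x": -0.04, "y": -0.01, "z": 0, "rx": 0, "ry": 0, "rz": 0, "gripper": 0.37}, {"x": 0, "y": 0, "z": 0, "rx": 0, "ry": 0, "rz": 0, "gripper": 0.37}]}}

```text
clock: 35.02
tcp_pos: [0.6137, -0.1364, 0.1778]
ee_rot: [2.441, 1.971, -0.011]
contact_force: [0.1, -1.4, -0.2]
finger_gap: 0.0536
gripper_force: 0.0
```

```bash
python3 -c "
from h import *
save('top','top2'); a=cv2.imread('pics/top2.png'); b=cv2.imread('pics/top0.png')
w=save('wrist','w14')
crop=np.hstack([a[120:370,60:360],a[120:370,360:570]])
cv2.imwrite('pics/chk.png',cv2.resize(np.vstack([np.hstack([a[120:370,60:420]]),w[0:250,140:500]]),None,fx=1.2,fy=1.2))
c=cam('top')
for th in('solder_reel_c',):
    d=arm.cut_out('top',th)[0]; print(d['centre'],fit('solder',[(c,d['mask'])],[0])[0])
d=arm.cut_out('top','screwdriver_c'); print(d[0]['centre'])
D=np.abs(a[225:345,185:275].astype(int)-b[225:345,185:275]).sum(2); print('diff px',np.argwhere(D>120).mean(0)+[225,185],(D>120).sum(),(D[:,:45]>120).sum(),(D[65:]>120).sum())
"
```

```text
[250.0, 322.0] [0.44244962 0.12899776 0.15191043]
[207.5, 256.8]
diff px [269.63157895 258.9292196 ] 551 0 0
```

View pics/chk.png

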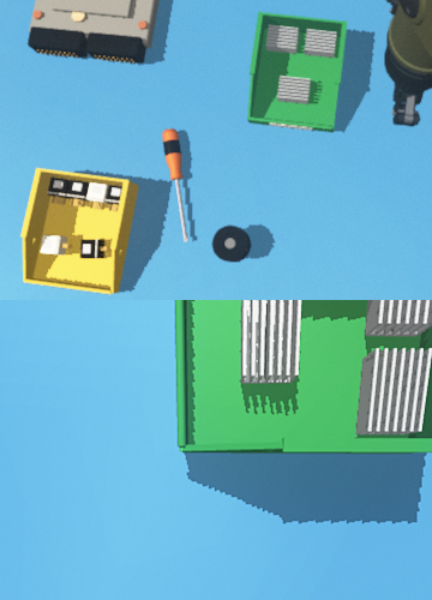

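The heat sink stands base down in front of the stock in the green bin, and both relays are in the yellow bin. The pixel difference shows the reel and screwdriver have not moved. I'm handing in.

```bash
python3 -c "
from rig import arm
print(arm.finish_job())"
```

```text
the job is handed in; nothing more can be done
None
```

All five parts are back in their bins: relays on their sides, capacitors upright, heat sink base down. The reel and screwdriver are where they were, and the job was handed in at about 35 s of the 131 s allowed; no verdict was shown.

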